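# Put the mixed-up hand stamps back on their own ink pads

### The job

The three inked hand stamps are standing on one another's pads. Lift the top coaster from the spring caddy and lay it flat on the middle of the empty cork mat, then park one stamp upright on it and use the freed pad to move the stamps round until each stands upright, centred, on the pad of its own shape (round, square, oblong; the oblong one lying the same way as its pad). Leave the coaster on the mat; never tip a stamp over or stand one on the bare desk or cork, and do not knock the mug over.

Things in the scene. Friction and masses are not known exactly. Their poses are not given: they have to be found in the camera images.
- round_stamp: Hand stamp with a round foot, 50 mm in diameter. Foot and handle are of wood, with a thin black rubber sole; upright, 90 mm high: the foot from 0 to 22 mm, above it a plain round vertical handle 25 mm in diameter, centred, up to 90 mm. About 0.11 kg. Origin: centre of the sole's underside; z up along the handle. At the start it stands on an ink pad that is not its own.
- square_stamp: Hand stamp with a square foot, 44 x 44 mm (sides along its x and y). Foot and handle are of wood, with a thin black rubber sole; upright, 90 mm high: the foot from 0 to 22 mm, above it a plain round vertical handle 25 mm in diameter, centred, up to 90 mm. About 0.11 kg. Origin: centre of the sole's underside; z up along the handle. At the start it stands on an ink pad that is not its own.
- oblong_stamp: Hand stamp with an oblong foot, 66 mm along its x by 28 mm along its y. Foot and handle are of wood, with a thin black rubber sole; upright, 90 mm high: the foot from 0 to 22 mm, above it a plain round vertical handle 25 mm in diameter, centred, up to 90 mm. About 0.11 kg. Origin: centre of the sole's underside; z up along the handle. At the start it stands on an ink pad that is not its own.
- round_pad: Round ink pad, black felt in a low steel tin with a broad rim, 92 mm in diameter. Fixed. Flat and level, its top 12 mm above its origin, which is the centre of its underside on the desk.
- square_pad: Square ink pad, black felt in a low steel tin with a broad rim, 88 x 88 mm. Fixed. Flat and level, its top 12 mm above its origin, which is the centre of its underside on the desk.
- oblong_pad: Oblong ink pad, black felt in a low steel tin with a broad rim, 116 mm along its x by 62 mm along its y. Fixed. Flat and level, its top 12 mm above its origin, which is the centre of its underside on the desk.
- coaster: The top one of three equal grey stone coasters stacked in the caddy: a plain disc, 64 mm in diameter, 12 mm thick, 0.12 kg. Origin: centre of its underside, z up. At the start its underside is 54 mm above the desk. It lies loose on the next coaster, so a grip reaching far below its underside would take both.
- caddy: Spring-lift caddy, fixed; origin under the centre of its dark steel base, 88 x 88 x 8 mm. Four posts, 8 mm thick, 60 mm high, at x = +-30.6, y = +-21.4 mm. Between them the stack stands on a soft spring (100 N/m): lift off the top coaster and the next rises 12 mm into its place. Open at its +y and -y sides: grip the top coaster across its diameter along the caddy's y.
- mat: Empty square cork mat, 110 x 110 x 3 mm, fixed flat on the desk. Origin: centre of its underside; top 3 mm above it.
- mug: White mug standing on the desk, 76 mm in diameter, 85 mm high, handle towards its +y; it is not to be knocked over. Origin: centre of its underside, z up.

How it is judged:
On the way, in this order (a step that is already met when the one before it is completed fails the run):
1. the top coaster lies flat and released on the cork mat, within 15 mm of its middle (horizontal distance between coaster and mat below 0.015 m and z of coaster in the frame of mat between 0.001 and 0.005 m and angle between coaster's own z axis and vertical below 0.1 rad and linear speed of coaster below 0.02 m/s and contact force between the fingers and coaster below 0.1 N), for 0.2 s.
2. one of the stamps stands upright and released on that coaster, within 15 mm of its middle (((horizontal distance between round_stamp and coaster below 0.015 m and z of round_stamp in the frame of coaster between 0.009 and 0.015 m and angle between round_stamp's own z axis and vertical below 0.1 rad and linear speed of round_stamp below 0.02 m/s and contact force between the fingers and round_stamp below 0.1 N) or (horizontal distance between square_stamp and coaster below 0.015 m and z of square_stamp in the frame of coaster between 0.009 and 0.015 m and angle between square_stamp's own z axis and vertical below 0.1 rad and linear speed of square_stamp below 0.02 m/s and contact force between the fingers and square_stamp below 0.1 N) or (horizontal distance between oblong_stamp and coaster below 0.015 m and z of oblong_stamp in the frame of coaster between 0.009 and 0.015 m and angle between oblong_stamp's own z axis and vertical below 0.1 rad and linear speed of oblong_stamp below 0.02 m/s and contact force between the fingers and oblong_stamp below 0.1 N))), for 0.2 s.
At the end, for the whole second after the job is handed in: The round, square and oblong stamps each stand upright (within 0.1 rad), released and at rest on the pad of their own shape, within 12 mm of its centre, the oblong one's length within 15 degrees of the pad's; the coaster lies flat, released, within 15 mm of the middle of the cork mat (all of step 1 and horizontal distance between round_stamp and round_pad below 0.012 m and z of round_stamp in the frame of round_pad between 0.009 and 0.015 m and angle between each of round_stamp, square_stamp, oblong_stamp's own z axis and vertical below 0.1 rad and linear speed of each of round_stamp, square_stamp, oblong_stamp below 0.02 m/s and contact force between the fingers and round_stamp below 0.1 N and horizontal distance between square_stamp and square_pad below 0.012 m and z of square_stamp in the frame of square_pad between 0.009 and 0.015 m and contact force between the fingers and square_stamp below 0.1 N and horizontal distance between oblong_stamp and oblong_pad below 0.012 m and z of oblong_stamp in the frame of oblong_pad between 0.009 and 0.015 m and contact force between the fingers and oblong_stamp below 0.1 N and angle between the x axis of oblong_stamp and the x axis of oblong_pad, either way round below 0.26 rad); the robot touches nothing.
It fails at once if a stamp was tipped over (more than about 35 degrees) (angle between any of round_stamp, square_stamp, oblong_stamp's own z axis and vertical above 0.6 rad).
It fails at once if a stamp stood on the bare desk or on the cork (height (world z) of any of round_stamp, square_stamp, oblong_stamp below 0.006 m).
It fails at once if the mug was knocked over (angle between mug's own z axis and vertical above 0.5 rad).
It also fails if it takes over 136 s, if anything falls off the work surface, if the arm or the gripper's body presses on something with over 40 N, if the wrist force passes 120 N, or if a joint passes its speed limit or range.

### The arm

A 6-joint arm with a two-finger parallel gripper is mounted at the origin on the work surface. World frame = base frame: x ahead of the robot, y to its left, z up, the work surface at z = 0. Lengths are in m, angles in rad, forces in N, time in s.
With the tool pointing down it reaches from about 0.35 to 0.775 m from the base axis. Payload 5.5 kg.
Tool frame: the origin (TCP) lies at the very end of the fingers, on their centre line; the grasp point (between the pads) lies 19 mm behind it (env.grip_depth is the distance from the TCP to the grasp point, in m); z points along the fingers, y is the direction in which the jaws open and shut (so a half turn about z gives the same grasp; the last joint's range is limited). The gripper opens to 85 mm and grips with 20 to 120 N. Pads are 22 mm wide; open, the fingers measure 114 mm over their backs; the gripper's body (76 mm by 85 mm) begins 54 mm behind the grasp point. The pads swing forward as they close: fully open they stand 13 mm farther back than shut.
Start: joints at [1.09, 0.313, 0.046, 1.304, 0, 1.431], TCP at [0.192, 0.542, 0.231] pointing down, gripper open.
Joint ranges: [-2.76, 2.76], [-0.86, 1.69], [-1.03, 1.26], [-2.2, 2.34], [-1.47, 1.5], [-3.14, 3.14]. Speed limits (rad/s): [2.57, 2.57, 3.14, 3.14, 3.14, 3.14].

### API

Orientations are given as a unit quaternion [w, x, y, z].
In Python, from workcell import env gives the robot as it stands.
- The arm moves only by the tool step_arm, never from a script. Its argument "series" is a list of rows, each a list of 3 entries, a list of its own where there are three numbers: the shift along the world's x, y, z in cm, then the turn about the world's z in rad, then the closure in counts, from 0 (fully open) to 255 (shut). A call has 1 to 5 rows; each row is the pose to reach, as a shift and turn from the pose measured when the call began; what a row does not reach only later rows make up. A row lasts 1/8 s, in which the tool goes at most 62.5 mm and 10.7 degrees, less where a joint would pass 70% of its speed; a pose out of reach is approached as far as the arm can. A call with a gripper value outside its range is refused whole. The fingers move at their own pace and stop on an object; "newtons" is the grip in N (left out, the last holds). Time passes only in rows, so rows that repeat a pose let the fingers close. It gives the time, the measured TCP pose, the force and the opening at its end, in the units of the state.
- env.get_state(): the state, without advancing time (a new reading comes with each control period).
- env.read_camera(name): name is "scene" or "top" or "wrist"; returns a dict with "frame" (400x640x3 uint8, red, green, blue), "vertical_fov" (degrees; the focal length in pixels is half the picture's height over the tangent of half this angle, whatever the lens; pixels are square), "cx", "cy" (the principal point, pixels), "camera_from_world" (4x4, takes a point from world to camera coordinates). Camera axes: x right, y down, z forward; pixel columns grow to the right and rows downward; lengths in m; the calibration is good to about 2 mm. The wrist camera is an equidistant fisheye: a pixel r from the principal point sees the ray r / f radians off the axis. A picture is of the moment at which its call begins. There is no depth.
- env.hand_in(): hands the job in, once; it reports no verdict.
The state is a dict: "clock": time; "joint_pos": joint angles; "qvel": joint speeds; "tau": joint torques, N m; "tcp_pos": TCP position; "orientation": TCP orientation; "wrist_force": force on the tool from outside, world axes, zero at the start; "ft_torque": the same for the moment, N m; "finger_gap": finger opening in m.
Only numpy, scipy, OpenCV 4.12 (cv2) and the standard library are available. Lean on these libraries where they do the work, as an engineer would, in place of code of your own. Each camera call takes 0.05 s, during which the arm holds its last target.

## Working session

There is one attempt and no reset: what is moved stays moved. The work goes in short steps, Python scripts to look and compute and a tool call to move; the robot and the scene stay as the last step left them, time stands still between calls to the robot, and variables do not carry over. Pictures are saved under pics/ and viewed, and the job is handed in when it is done.

Besides the shell and the picture viewer there is one more tool, called after "Emit:" as name(argument=value, ...), one argument or row to a line, values as JSON. step_arm: Moves the arm, as the interface text tells. Its arguments: {"type":"object","properties":{"series":{"type":"array"},"newtons":{"type":"number"}},"required":["series"]}

```bash
ls; mkdir -p pics
cat > h.py <<'E'
from workcell import env
import numpy as np, cv2
def snap(n,out):
    c=env.read_camera(n); cv2.imwrite('pics/'+out+'.png',c['frame'][:,:,::-1]); 
    np.savez('pics/'+out+'.npz',fov=c['vertical_fov'],cx=c['cx'],cy=c['cy'],T=c['camera_from_world'],frame=c['frame'],name=n)
def ld(out): return np.load('pics/'+out+'.npz')
def foc(d): return 200/np.tan(np.radians(float(d['fov']))/2)
def p2w(d,u,v,z):
    f=foc(d);x=(u-d['cx']);y=(v-d['cy'])
    if str(d['name'])=='wrist':
        r=np.hypot(x,y);t=r/f;s=np.sin(t)/max(r,1e-9);ray=np.array([x*s,y*s,np.cos(t)])
    else: ray=np.array([x/f,y/f,1])
    T=d['T'];R=T[:3,:3];o=-R.T@T[:3,3];w=R.T@ray
    return o+w*(z-o[2])/w[2]
def w2p(d,p):
    q=d['T'][:3,:3]@np.array(p)+d['T'][:3,3];f=foc(d)
    if str(d['name'])=='wrist':
        r=np.hypot(q[0],q[1]);t=np.arctan2(r,q[2]);return np.array([d['cx']+q[0]/r*t*f,d['cy']+q[1]/r*t*f])
    return np.array([d['cx']+f*q[0]/q[2],d['cy']+f*q[1]/q[2]])
E
python3 - <<'E'
from h import *
for n in ['top','scene','wrist']: snap(n,n+'0')
print(env.get_state())
for n in ['top','scene','wrist']:
    d=ld(n+'0'); print(n,d['fov'],d['cx'],d['cy'],-d['T'][:3,:3].T@d['T'][:3,3])
E
```

```text
pics
{'clock': 0.15, 'joint_pos': array([1.09040380e+00, 3.13876664e-01, 4.52348069e-02, 1.30362212e+00,
       3.59449688e-05, 1.43120512e+00]), 'qvel': array([ 0.0006389 , -0.00240983,  0.00146018,  0.00056458,  0.00063034,
       -0.0007739 ]), 'tau': array([ 2.06133547e-03, -4.81065130e+01,  2.98816502e+01,  1.39039473e-02,
       -1.53875999e-04,  5.47908598e-06]), 'tcp_pos': array([0.19199991, 0.54158004, 0.23058388]), 'orientation': array([-2.40969661e-04,  1.69577183e-01,  9.85516636e-01, -6.93365015e-04]), 'wrist_force': array([ 0.28218893, -0.25152452, -0.42046039]), 'ft_torque': array([-0.0069253 , -0.00101804,  0.01400728]), 'finger_gap': 0.085379950077137}
top 55.73064292397212 316.4240038932738 199.39165995882254 [ 0.40821182 -0.00665378  1.09839141]
scene 54.97370414686972 319.8497725224562 198.63135120228907 [ 1.1188577  -0.21972281  0.78244353]
wrist 65.70646984690485 316.0735951640383 199.6092006731993 [0.12241329 0.56590499 0.37303145]
```

View pics/top0.png

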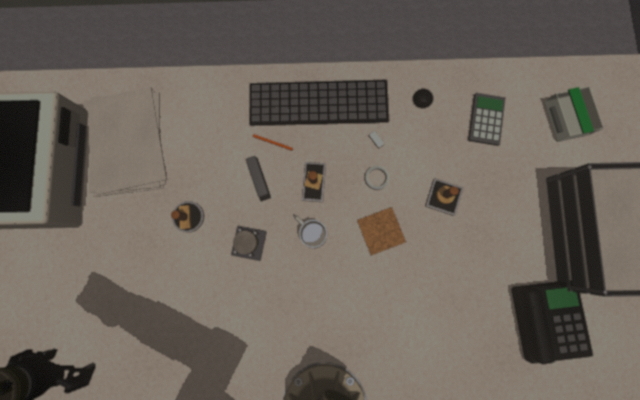

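View pics/scene0.png

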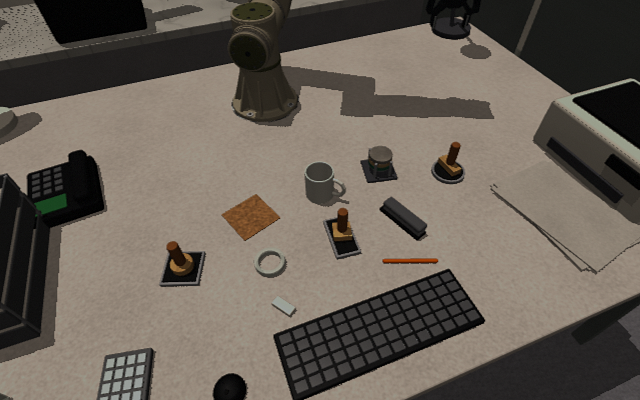

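View pics/wrist0.png

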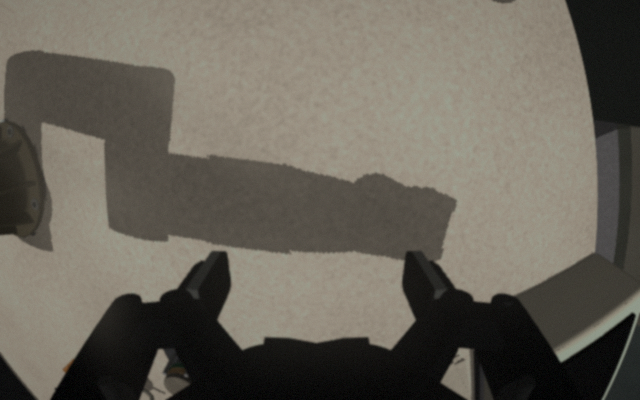

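```bash
cat >> h.py <<'E'
def crop(out,u0,v0,u1,v1,k,name,pts=()):
    f=ld(out)['frame'][v0:v1,u0:u1,::-1]; g=cv2.resize(f,None,fx=k,fy=k,interpolation=cv2.INTER_CUBIC)
    g=np.clip(g.astype(float)*1.4,0,255).astype(np.uint8)
    for u,v in pts: cv2.circle(g,(int((u-u0+.5)*k),int((v-v0+.5)*k)),2,(0,255,0),-1)
    for t in range(u0-u0%10+10,u1,10): 
        cv2.line(g,((t-u0)*k+k//2,0),((t-u0)*k+k//2,6),(0,0,255),1); cv2.putText(g,str(t),((t-u0)*k,18),0,.35,(0,0,255),1)
    for t in range(v0-v0%10+10,v1,10): 
        cv2.line(g,(0,(t-v0)*k+k//2),(6,(t-v0)*k+k//2),(0,0,255),1); cv2.putText(g,str(t),(8,(t-v0)*k+k//2),0,.35,(0,0,255),1)
    cv2.imwrite('pics/'+name+'.png',g)
E
python3 - <<'E'
from h import *
crop('top0',160,155,330,275,4,'c1')
crop('top0',350,155,480,260,5,'c2')
crop('scene0',215,130,475,300,3,'c3')
E
```

```text
(no output)
```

View pics/c1.png

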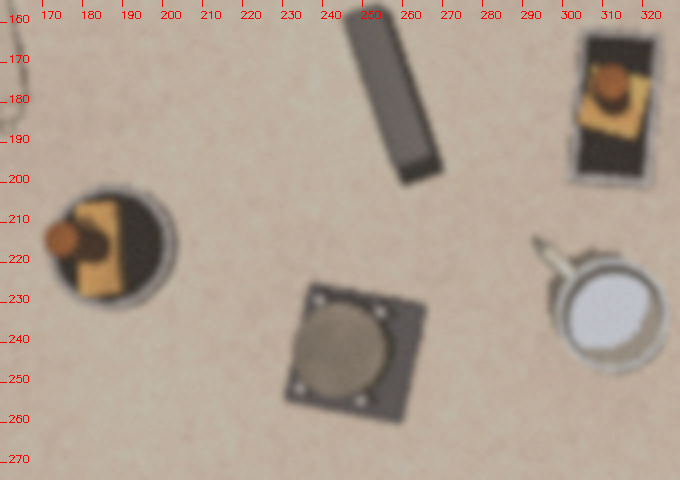

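View pics/c2.png

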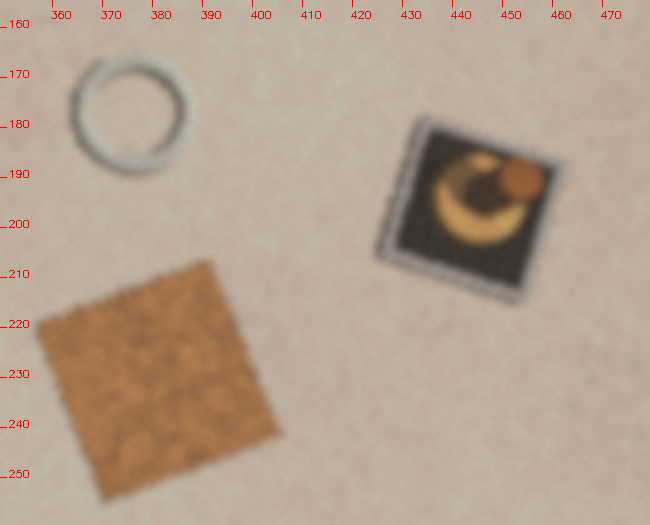

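View pics/c3.png

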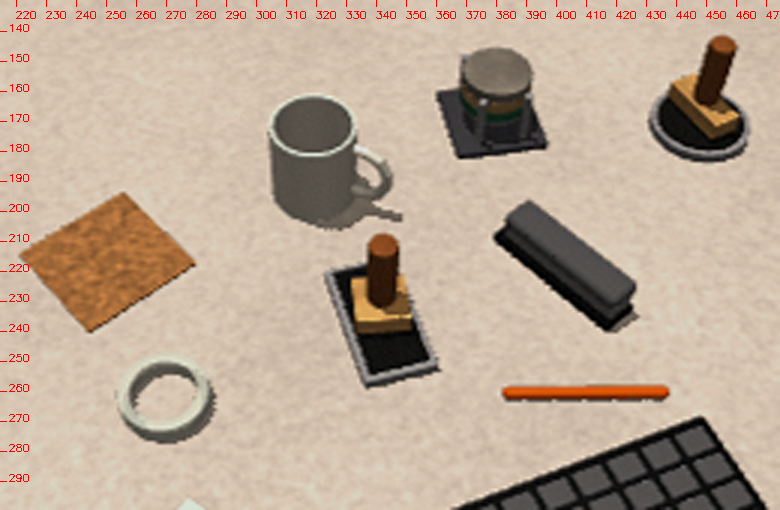

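Run:
```python
from h import *
d=ld('top0')
def c(n,pts,u0,v0,k,z):
    P=np.array([p2w(d,u0+(x+.5)/k-.5,v0+(y+.5)/k-.5,z)[:2] for x,y in pts])
    print(n,'centre',P.mean(0).round(4))
    for i in range(len(P)):
        e=P[(i+1)%len(P)]-P[i]; print('   len %.4f ang %.3f'%(np.hypot(*e),np.arctan2(e[1],e[0])))
c('caddy',[(311,283),(427,304),(403,423),(284,400)],160,155,4,.008)
c('posts',[(320,299),(381,312),(361,401),(300,388)],160,155,4,.06)
c('coaster',[(341,310),(388,351),(341,398),(293,351)],160,155,4,.066)
c('obl',[(586,33),(657,39),(647,187),(572,180)],160,155,4,.01)
c('sq',[(424,115),(560,163),(520,303),(380,255)],350,155,5,.01)
c('mat',[(37,322),(208,260),(282,434),(105,500)],350,155,5,.003)
c('round',[(113,186),(177,247),(113,309),(51,247)],160,155,4,.01)
c('obst',[(62,239)],160,155,4,.102)
c('sqst',[(611,82)],160,155,4,.102)
c('rndst',[(521,180)],350,155,5,.102)
c('mug',[(610,256),(667,314),(610,374),(554,314)],160,155,4,.085)
c('mughandle',[(538,240),(575,275)],160,155,4,.045)
c('sqst foot',[(588,68),(652,78),(638,140),(576,123)],160,155,4,.034)
c('obst foot',[(76,203),(116,201),(124,293),(80,299)],160,155,4,.034)
```

```text
caddy centre [0.4462 0.2091]
   len 0.0859 ang -1.769
   len 0.0862 ang 2.941
   len 0.0874 ang 1.365
   len 0.0855 ang -0.217
posts centre [0.4462 0.2096]
   len 0.0433 ang -1.798
   len 0.0617 ang 2.923
   len 0.0429 ang 1.346
   len 0.0619 ang -0.213
coaster centre [0.4443 0.2082]
   len 0.0431 ang -2.293
   len 0.0445 ang 2.344
   len 0.0463 ang 0.797
   len 0.0425 ang -0.875
obl centre [0.6193 0.0194]
   len 0.0526 ang -1.681
   len 0.1103 ang 3.054
   len 0.0548 ang 1.455
   len 0.1100 ang -0.108
sq centre [ 0.5685 -0.3567]
   len 0.0823 ang -1.946
   len 0.0859 ang 2.800
   len 0.0836 ang 1.211
   len 0.0871 ang -0.357
mat centre [ 0.4745 -0.173 ]
   len 0.1061 ang -1.244
   len 0.1081 ang -2.787
   len 0.1087 ang 1.904
   len 0.1087 ang 0.331
round centre [0.5256 0.3863]
   len 0.0665 ang -2.331
   len 0.0633 ang 2.341
   len 0.0656 ang 0.794
   len 0.0622 ang -0.787
obst centre [0.5218 0.3878]
   len 0.0000 ang 0.000
sqst centre [0.6202 0.0199]
   len 0.0000 ang 0.000
rndst centre [ 0.5697 -0.3545]
   len 0.0000 ang 0.000
mug centre [0.4654 0.0236]
   len 0.0545 ang -2.385
   len 0.0550 ang 2.360
   len 0.0547 ang 0.737
   len 0.0539 ang -0.785
mughandle centre [0.508  0.0617]
   len 0.0358 ang -2.346
   len 0.0358 ang 0.796
sqst foot centre [0.6199 0.0202]
   len 0.0466 ang -1.752
   len 0.0462 ang 2.903
   len 0.0461 ang 1.278
   len 0.0410 ang -0.226
obst foot centre [0.522 0.388]
   len 0.0287 ang -1.542
   len 0.0663 ang -3.025
   len 0.0314 ang 1.686
   len 0.0688 ang 0.076
```

Emit:
step_arm(
  series=[
    [[3.8,-5,-1],0.05,0],
    [[7.6,-10,-2],0.1,0],
    [[11.4,-15,-3],0.125,0],
    [[15.2,-20,-3],0.125,0],
    [[19,-25,-3],0.125,0],
  ],
  newtons=40,
)

```text
clock: 0.78
tcp_pos: [0.3802, 0.2931, 0.2003]
orientation: [-0.0, 0.108, 0.994, -0.001]
wrist_force: [0.8, 0.0, -0.4]
finger_gap: 0.085
```

Emit:
step_arm(
  series=[
    [[3.5,-4.5,-2],0,0],
    [[6.5,-8.4,-4],0,0],
    [[6.5,-8.4,-5],0,0],
    [[6.5,-8.4,-5],0,0],
  ],
)

```text
clock: 1.27
tcp_pos: [0.4441, 0.209, 0.1494]
orientation: [-0.002, 0.108, 0.994, -0.001]
wrist_force: [-0.5, -0.3, 0.4]
finger_gap: 0.0854
```

```bash
cat >> h.py <<'E'
from scipy.spatial.transform import Rotation as Ro
def st():
    s=env.get_state(); q=s['orientation']; R=Ro.from_quat(q[[1,2,3,0]]).as_matrix()
    print('t',round(s['clock'],2),'tcp',s['tcp_pos'].round(4),'yang',round(np.arctan2(R[1,1],R[0,1]),3),'z',R[:,2].round(3),'gap',round(s['finger_gap'],4),'F',s['wrist_force'].round(1),'j6',s['joint_pos'].round(2))
E
python3 - <<'E'
from h import *
st();snap('wrist','w1');snap('scene','s1')
d=ld('w1');print(w2p(d,[.4453,.209,.066]),w2p(d,[.4453,.209,.008]))
crop('w1',0,0,640,400,1,'w1c')
crop('s1',300,60,500,220,4,'s1c')
E
```

```text
t 1.27 tcp [0.4441 0.209  0.1494] yang 1.355 z [-0.003 -0.002 -1.   ] gap 0.0854 F [-0.5 -0.3  0.4] j6 [ 0.28  0.2  -0.31  1.06 -0.    0.49]
[316.73276499 208.14970047] [316.62488019 188.98086321]
```

View pics/w1c.png

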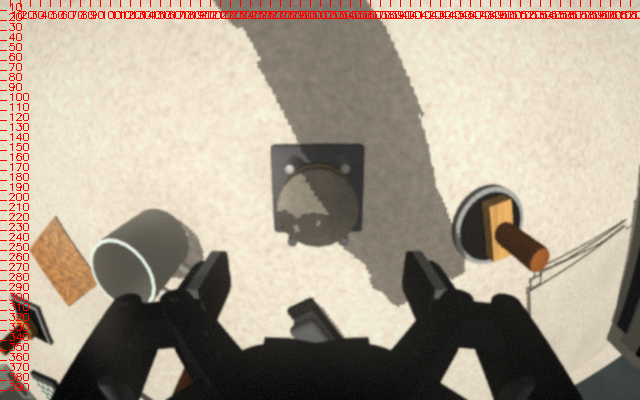

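View pics/s1c.png

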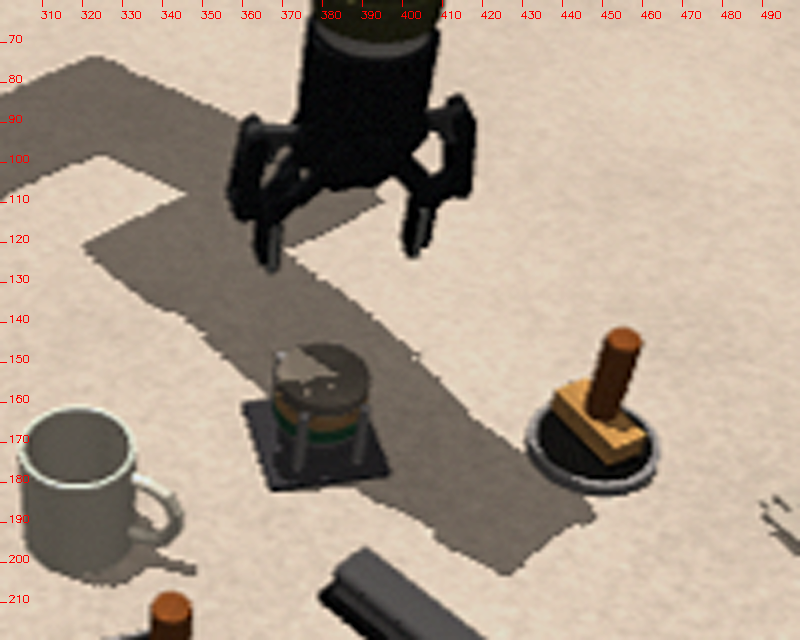

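Run:
```python
from h import *
d=ld('s1'); t=np.array([.4441,.209,.1494]); yv=np.array([np.cos(1.355),np.sin(1.355),0])
for s in (0,.006,.013,.02):
  print(s,[w2p(d,t+k*.046*yv+[0,0,s]).round(1) for k in(-1,1)])
d=ld('w1')
for s in (0,.013):
  print(s,[w2p(d,t+k*.0427*yv+[0,0,s]).round(1) for k in(-1,1)])
a=np.linspace(0,6.28,12)
print(env.grip_depth)
crop('w1',250,130,390,270,5,'w1d',[w2p(d,[.4453+.032*np.cos(x),.209+.032*np.sin(x),.066]) for x in a])
```

```text
0 [array([366. , 130.1]), array([400.8, 126.3])]
0.006 [array([366.2, 128.2]), array([401.1, 124.4])]
0.013 [array([366.4, 126. ]), array([401.5, 122.2])]
0.02 [array([366.6, 123.8]), array([401.9, 120. ])]
0 [array([235.5, 255.3]), array([397.5, 255.3])]
0.013 [array([229.4, 267.1]), array([403.6, 267.2])]
0.0187
```

View pics/w1d.png

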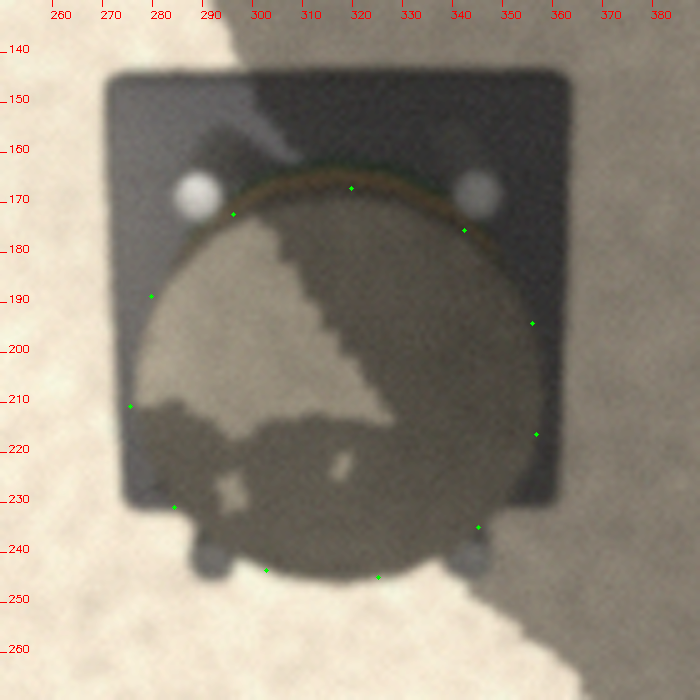

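Emit:
step_arm(
  series=[
    [[0.1,0,-3],0,0],
    [[0.1,0,-6],0,0],
    [[0.1,0,-8.5],0,0],
    [[0.1,0,-10],0,0],
    [[0.1,0,-10],0,0],
  ],
)

```text
clock: 2.0
tcp_pos: [0.4446, 0.2107, 0.0503]
orientation: [-0.001, 0.106, 0.994, -0.001]
wrist_force: [-0.1, -0.5, 0.4]
finger_gap: 0.0855
```

Run:
```python
from h import *
st();snap('scene','s2')
crop('s2',340,100,440,200,6,'s2c')
```

```text
t 2.0 tcp [0.4446 0.2107 0.0503] yang 1.359 z [-0.002 -0.002 -1.   ] gap 0.0855 F [-0.1 -0.5  0.4] j6 [ 0.28  0.29 -0.46  0.82 -0.    0.49]
```

View pics/s2c.png

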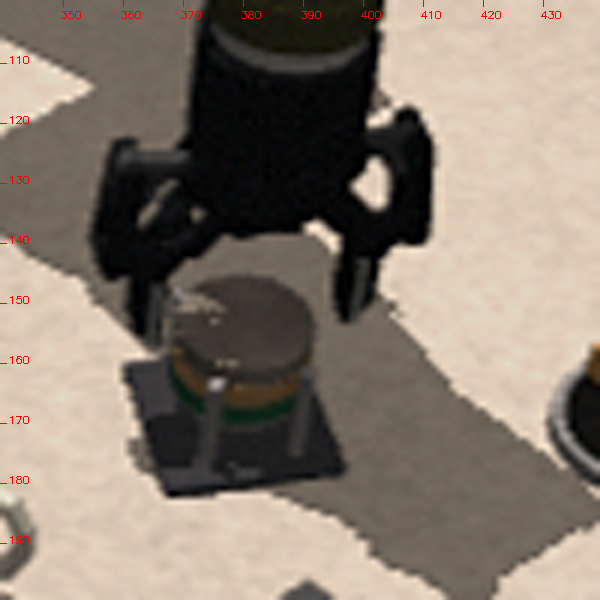

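Emit:
step_arm(
  series=[
    [[0,-0.15,0],0,30],
    [[0,-0.15,0],0,70],
    [[0,-0.15,0],0,110],
    [[0,-0.15,0],0,110],
    [[0,-0.15,0],0,110],
  ],
)

```text
clock: 2.68
tcp_pos: [0.4457, 0.2092, 0.0512]
orientation: [-0.0, 0.106, 0.994, -0.0]
wrist_force: [1.1, 0.2, -0.3]
finger_gap: 0.0616
```

Run:
```python
from h import *
st();snap('scene','s3')
crop('s3',340,100,440,200,6,'s3c')
```

```text
t 2.67 tcp [0.4457 0.2092 0.0512] yang 1.358 z [-0.    -0.001 -1.   ] gap 0.0616 F [ 1.1  0.2 -0.3] j6 [ 0.28  0.29 -0.46  0.82 -0.    0.49]
```

View pics/s3c.png

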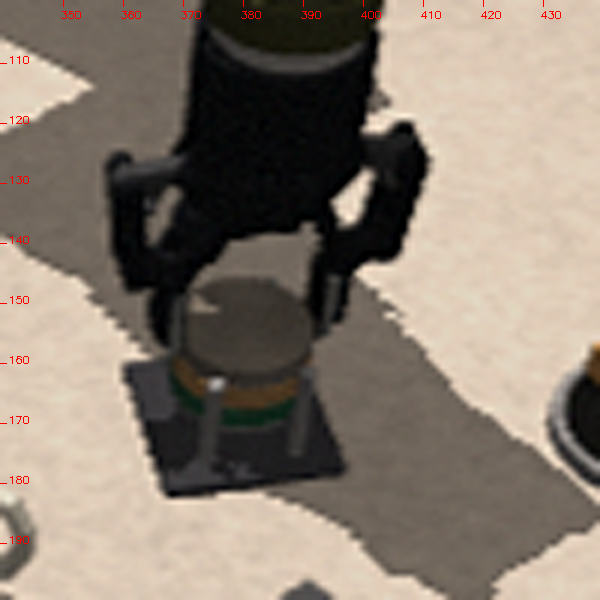

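Emit:
step_arm(
  series=[
    [[0,0,0.5],0,255],
    [[0,0,1.5],0,255],
    [[0,0,3],0,255],
    [[0,0,5],0,255],
    [[0,0,5],0,255],
  ],
)

```text
clock: 3.35
tcp_pos: [0.4471, 0.2096, 0.1033]
orientation: [0.002, 0.106, 0.994, 0.0]
wrist_force: [-0.3, 0.2, -1.7]
finger_gap: 0.0621
```

Run:
```python
from h import *
st();snap('scene','s4');snap('wrist','w4')
crop('s4',320,60,440,200,5,'s4c')
crop('w4',180,100,460,300,2,'w4c')
```

```text
t 3.35 tcp [0.4471 0.2096 0.1033] yang 1.358 z [ 0.003  0.    -1.   ] gap 0.0621 F [-0.3  0.2 -1.7] j6 [ 0.28  0.24 -0.39  0.95 -0.    0.49]
```

View pics/s4c.png

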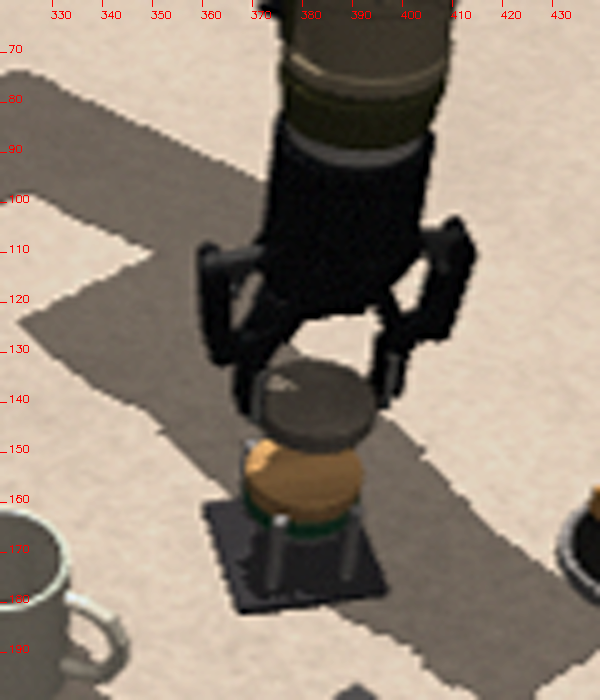

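View pics/w4c.png

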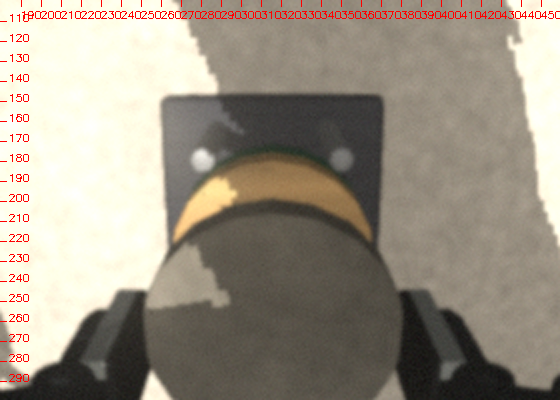

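Run:
```python
from h import *
a=np.linspace(0,6.28,24)
for n,b in(('s4',(350,110,410,160,8)),('w4',(230,180,400,300,4))):
  d=ld(n)
  crop(n,*b,n+'d',[w2p(d,[.4467+.032*np.cos(x),.2096+.032*np.sin(x),.1181]) for x in a])
```

```text
(no output)
```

View pics/s4d.png

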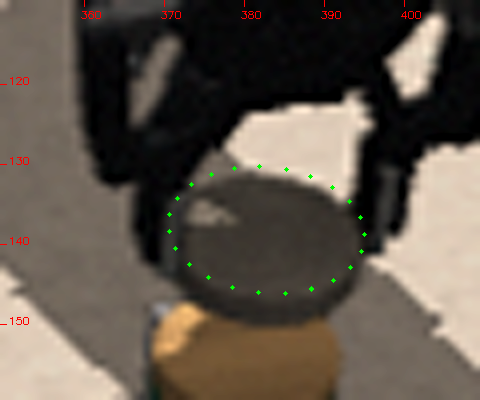

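View pics/w4d.png

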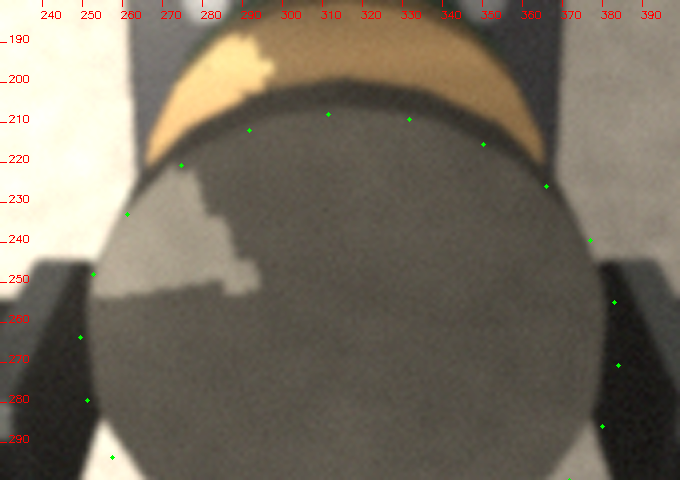

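Emit:
step_arm(
  series=[
    [[0,0,3],0,255],
    [[0,-3,6],0,255],
    [[0.5,-8,6],0,255],
    [[1,-13,6],0,255],
    [[1.5,-18,6],0,255],
  ],
  newtons=60,
)

```text
clock: 4.08
tcp_pos: [0.4602, 0.0279, 0.1607]
orientation: [-0.0, 0.106, 0.994, -0.0]
wrist_force: [0.9, 0.1, -1.9]
finger_gap: 0.0609
```

Emit:
step_arm(
  series=[
    [[0.3,-5,0],0,255],
    [[0.6,-10,0],0,255],
    [[1,-15,0],0,255],
    [[1.2,-19,0],0,255],
    [[1.2,-20,-2],0,255],
  ],
)

```text
clock: 4.7
tcp_pos: [0.473, -0.1752, 0.1408]
orientation: [0.001, 0.108, 0.994, -0.001]
wrist_force: [-0.1, -0.1, -1.7]
finger_gap: 0.061
```

Run:
```python
from h import *
st();snap('wrist','w5');snap('scene','s5')
d=ld('w5'); m=np.array([.4745,-.173,.003]);t=.327
R=np.array([[np.cos(t),-np.sin(t)],[np.sin(t),np.cos(t)]])
print([np.r_[m[:2]+R@np.array(c)*.055,.003].round(3) for c in((1,1),(1,-1),(-1,-1),(-1,1))])
pts=[w2p(d,np.r_[m[:2]+R@np.array(c)*.055,.003]) for c in((1,1),(1,-1),(-1,-1),(-1,1))]
crop('w5',180,60,460,300,2,'w5c',pts)
crop('s5',200,100,320,260,4,'s5c')
```

```text
t 4.7 tcp [ 0.473  -0.1752  0.1408] yang 1.355 z [ 0.001 -0.002 -1.   ] gap 0.061 F [-0.1 -0.1 -1.7] j6 [-0.51  0.22 -0.3   1.04 -0.   -0.3 ]
[array([ 0.509, -0.103,  0.003]), array([ 0.544, -0.207,  0.003]), array([ 0.44 , -0.243,  0.003]), array([ 0.405, -0.139,  0.003])]
```

View pics/w5c.png

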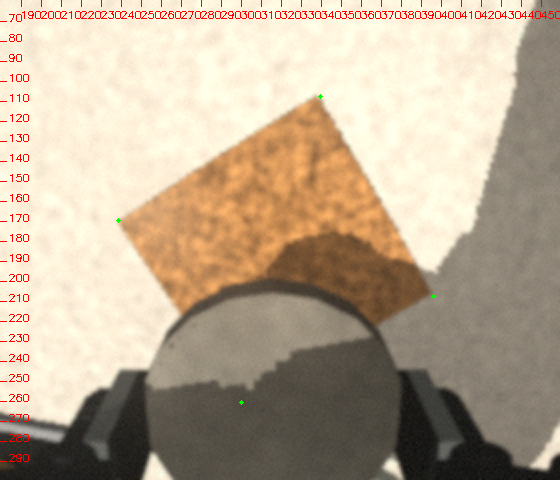

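View pics/s5c.png

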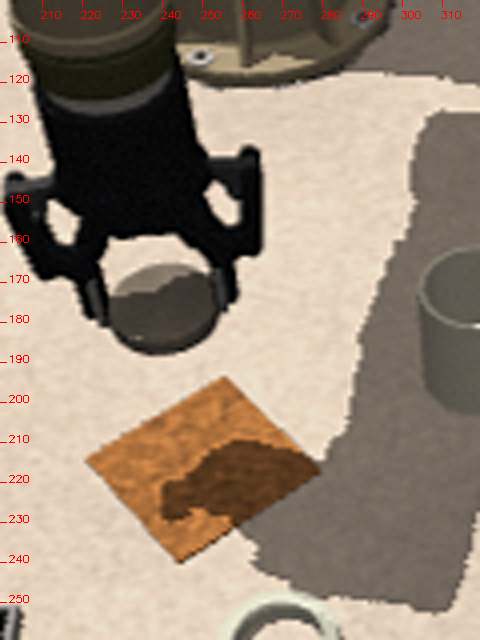

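Emit:
step_arm(
  series=[
    [[0.1,0.2,-4],0,255],
    [[0.15,0.2,-8],0,255],
    [[0.15,0.2,-11],0,255],
    [[0.15,0.2,-12.8],0,255],
    [[0.15,0.2,-13.3],0,255],
  ],
)

```text
clock: 5.42
tcp_pos: [0.4707, -0.1691, 0.0039]
orientation: [-0.004, 0.107, 0.994, 0.001]
wrist_force: [-0.6, 0.2, -1.6]
finger_gap: 0.0612
```

Emit:
step_arm(
  series=[
    [[0,0,-0.2],0,255],
    [[0,0,-0.35],0,255],
    [[0,0,-0.35],0,255],
  ],
)

```text
clock: 5.8
tcp_pos: [0.4709, -0.1688, 0.0021]
orientation: [-0.004, 0.106, 0.994, 0.001]
wrist_force: [-2.3, 2.9, 6.0]
finger_gap: 0.061
```

Emit:
step_arm(
  series=[
    [[0,0,0.6],0,255],
    [[0.37,-0.42,0.6],0,255],
    [[0.37,-0.42,0.3],0,255],
    [[0.37,-0.42,0],0,255],
    [[0.37,-0.42,0],0,255],
  ],
)

```text
clock: 6.42
tcp_pos: [0.4746, -0.1731, 0.0021]
orientation: [-0.004, 0.106, 0.994, 0.001]
wrist_force: [-1.0, 0.3, 3.9]
finger_gap: 0.0608
```

Release and rise.

Emit:
step_arm(
  series=[
    [[0,0,0],0,60],
    [[0,0,0],0,10],
    [[0,0,0],0,0],
    [[0,0,0],0,0],
    [[0,0,3],0,0],
  ],
)

```text
clock: 7.05
tcp_pos: [0.4727, -0.172, 0.0305]
orientation: [-0.006, 0.106, 0.994, 0.002]
wrist_force: [0.0, 0.7, 0.2]
finger_gap: 0.0854
```

Emit:
step_arm(
  series=[
    [[0,0,5],0,0],
    [[0,0,10],0,0],
    [[0,0,14],0,0],
    [[0,0,14],0,0],
  ],
)

```text
clock: 7.55
tcp_pos: [0.4748, -0.1732, 0.174]
orientation: [-0.003, 0.106, 0.994, 0.001]
wrist_force: [0.2, 0.5, -0.5]
finger_gap: 0.0856
```

Run:
```python
from h import *
st();snap('wrist','w6');snap('scene','s6');snap('top','t6')
a=np.linspace(0,6.28,16)
d=ld('w6')
crop('w6',180,60,460,300,2,'w6c',[w2p(d,[.4745+.032*np.cos(x),-.173+.032*np.sin(x),.015]) for x in a])
crop('s6',200,160,320,260,4,'s6c')
```

```text
t 7.55 tcp [ 0.4748 -0.1732  0.174 ] yang 1.357 z [-0.005  0.002 -1.   ] gap 0.0856 F [ 0.2  0.5 -0.5] j6 [-0.51  0.21 -0.23  1.13 -0.   -0.29]
```

View pics/w6c.png

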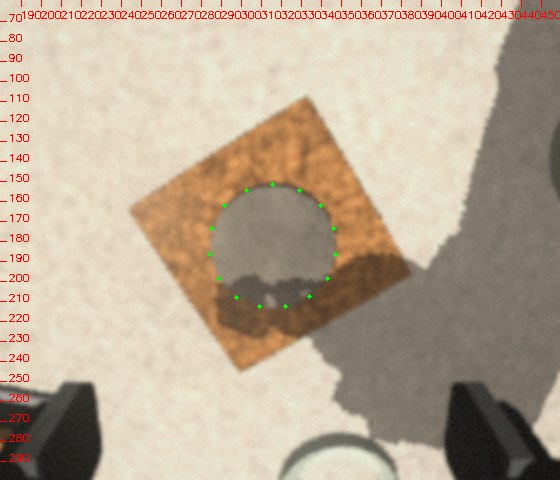

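View pics/s6c.png

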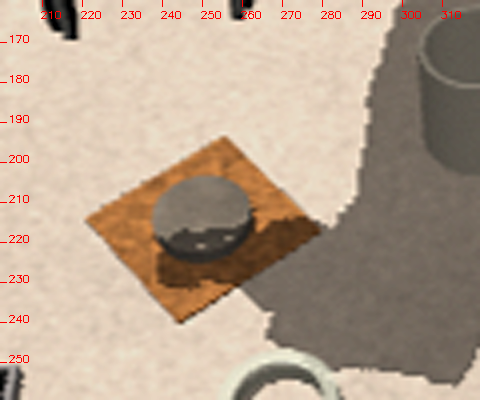

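Emit:
step_arm(
  series=[
    [[3,4,0],0,0],
    [[6.5,8.7,0],0,0],
    [[10,13.4,0],0,0],
    [[13,17.4,0],0,0],
    [[14.5,19.3,0],0,0],
  ],
)

```text
clock: 8.32
tcp_pos: [0.6171, 0.0239, 0.1668]
orientation: [-0.009, 0.105, 0.994, 0.002]
wrist_force: [0.2, 1.2, 0.7]
finger_gap: 0.0853
```

Run:
```python
from h import *
st();snap('wrist','w7')
a=np.linspace(0,6.28,12)
d=ld('w7')
t=-.105;R=np.array([[np.cos(t),-np.sin(t)],[np.sin(t),np.cos(t)]])
pp=[w2p(d,np.r_[np.array([.6193,.0194])+R@np.array(c)*[.058,.031],.012]) for c in((1,1),(1,-1),(-1,-1),(-1,1))]
pp=[w2p(d,np.r_[np.array([.6193,.0194])+R@(np.array(c)*[.058,.031]),.012]) for c in((1,1),(1,-1),(-1,-1),(-1,1))]
crop('w7',200,60,440,320,3,'w7c',[w2p(d,[.62+.0125*np.cos(x),.02+.0125*np.sin(x),.102]) for x in a]+pp)
```

```text
t 8.32 tcp [0.6171 0.0239 0.1668] yang 1.36 z [-0.017  0.007 -1.   ] gap 0.0853 F [0.2 1.2 0.7] j6 [-0.09  0.43  0.06  1.22  0.01  0.12]
```

View pics/w7c.png

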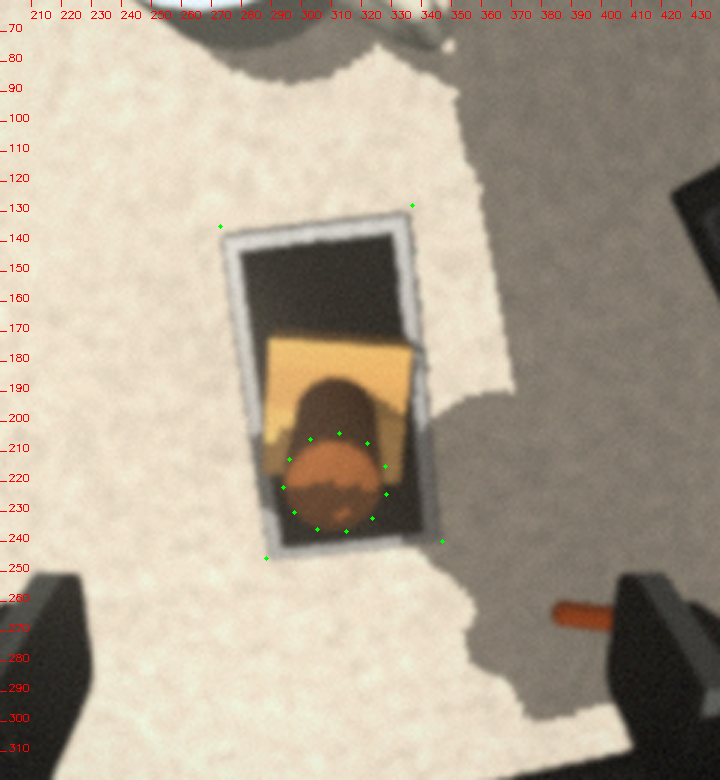

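Emit:
step_arm(
  series=[
    [[0.3,-0.4,-1],0,0],
    [[0.3,-0.4,-3],0,0],
    [[0.3,-0.4,-6],0,0],
    [[0.3,-0.4,-9],0,0],
    [[0.3,-0.4,-11.5],0,0],
  ],
  newtons=30,
)

```text
clock: 9.0
tcp_pos: [0.6191, 0.0199, 0.0487]
orientation: [-0.01, 0.106, 0.994, 0.003]
wrist_force: [0.1, -0.2, 0.9]
finger_gap: 0.0852
```

Emit:
step_arm(
  series=[
    [[0,0,0],0,0],
    [[0,0,0],0,0],
  ],
)

```text
clock: 9.25
tcp_pos: [0.6184, 0.019, 0.0484]
orientation: [-0.011, 0.106, 0.994, 0.003]
wrist_force: [0.3, 1.0, 1.0]
finger_gap: 0.0856
```

Emit:
step_arm(
  series=[
    [[0.15,0.1,0],0,60],
    [[0.15,0.1,0],0,120],
    [[0.15,0.1,0],0,180],
    [[0.15,0.1,0],0,240],
    [[0.15,0.1,0],0,240],
  ],
)

```text
clock: 9.88
tcp_pos: [0.6202, 0.02, 0.0488]
orientation: [-0.01, 0.106, 0.994, 0.003]
wrist_force: [-0.2, -0.0, 4.0]
finger_gap: 0.0243
```

Run:
```python
from h import *
st();snap('scene','s8')
crop('s8',300,160,400,280,6,'s8c')
```

```text
t 9.88 tcp [0.6202 0.02   0.0488] yang 1.358 z [-0.02   0.008 -1.   ] gap 0.0243 F [-0.2 -0.   4. ] j6 [-0.1   0.52 -0.1   0.97  0.01  0.11]
```

View pics/s8c.png

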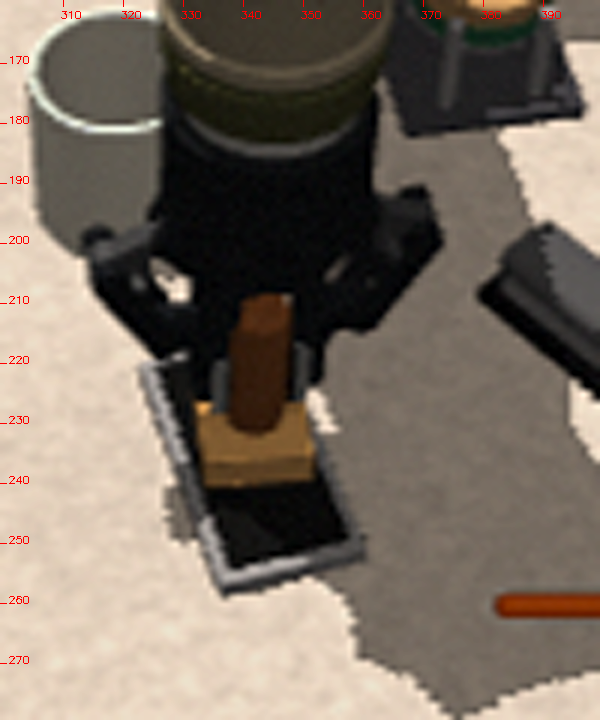

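Emit:
step_arm(
  series=[
    [[0,0,1],0,240],
    [[0,0,3],0,240],
    [[0,0,5.5],0,240],
    [[0,0,6],0,240],
    [[0,0,6],0,240],
  ],
)

```text
clock: 10.55
tcp_pos: [0.6202, 0.02, 0.1088]
orientation: [-0.01, 0.106, 0.994, 0.003]
wrist_force: [0.5, 0.5, -1.7]
finger_gap: 0.0241
```

Emit:
step_arm(
  series=[
    [[-2,-2.7,0],0,240],
    [[-5,-6.7,0],0,240],
    [[-8,-10.7,0],0,240],
    [[-11,-14.7,0],0,240],
    [[-13,-17.3,0],0,240],
  ],
)

```text
clock: 11.18
tcp_pos: [0.4879, -0.154, 0.1075]
orientation: [-0.011, 0.107, 0.994, 0.003]
wrist_force: [0.3, -1.5, -1.4]
finger_gap: 0.0244
```

Run:
```python
from h import *
st();snap('scene','s9');snap('wrist','w9')
crop('s9',200,110,320,250,5,'s9c')
crop('w9',180,60,460,360,2,'w9c')
```

```text
t 11.18 tcp [ 0.4879 -0.154   0.1075] yang 1.357 z [-0.022  0.009 -1.   ] gap 0.0244 F [ 0.3 -1.5 -1.4] j6 [-0.46  0.28 -0.31  1.   -0.   -0.25]
```

View pics/s9c.png

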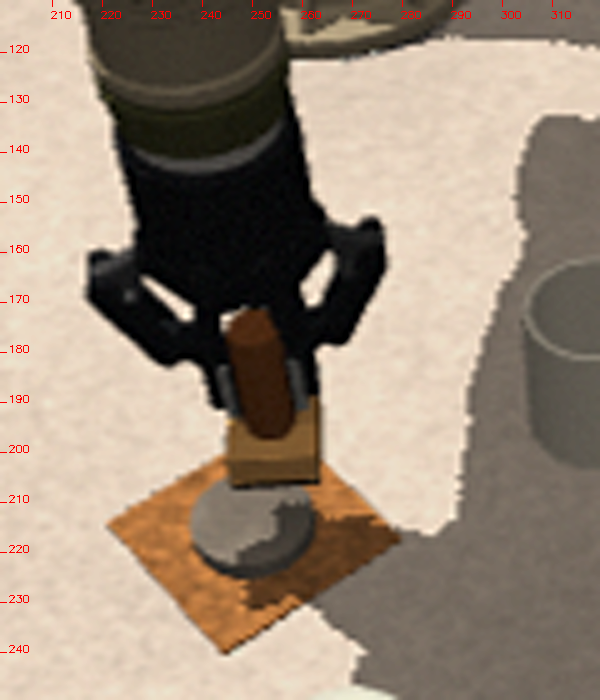

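View pics/w9c.png

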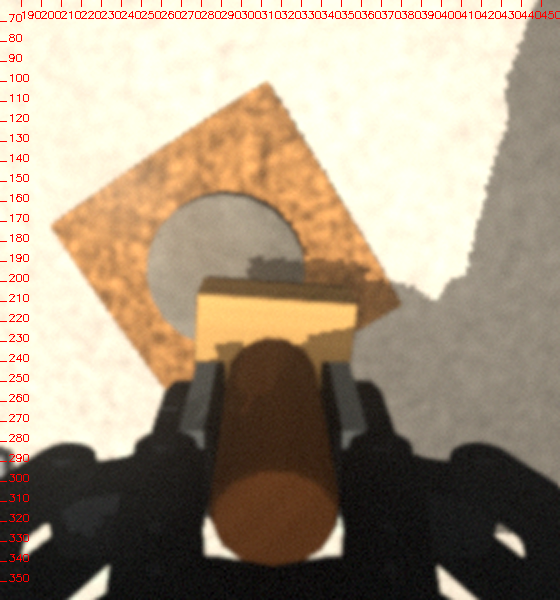

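Emit:
step_arm(
  series=[
    [[-0.8,-1.2,0],0,240],
    [[-1.3,-1.9,0],0,240],
    [[-1.3,-1.9,-2],0,240],
    [[-1.3,-1.9,-4],0,240],
    [[-1.3,-1.9,-5],0,240],
  ],
)

```text
clock: 11.9
tcp_pos: [0.474, -0.1731, 0.0564]
orientation: [-0.012, 0.108, 0.994, 0.003]
wrist_force: [0.3, -0.4, -1.2]
finger_gap: 0.0246
```

Emit:
step_arm(
  series=[
    [[0,0,0],0,240],
  ],
)

```text
clock: 12.02
tcp_pos: [0.4736, -0.1726, 0.0558]
orientation: [-0.013, 0.107, 0.994, 0.004]
wrist_force: [0.9, -0.4, -1.3]
finger_gap: 0.0242
```

Run:
```python
from h import *
st();snap('scene','s10');snap('wrist','w10')
crop('s10',200,130,320,250,5,'s10c')
```

```text
t 12.03 tcp [ 0.4736 -0.1726  0.0558] yang 1.355 z [-0.025  0.01  -1.   ] gap 0.0242 F [ 0.9 -0.4 -1.3] j6 [-0.51  0.32 -0.4   0.88 -0.   -0.29]
```

View pics/s10c.png

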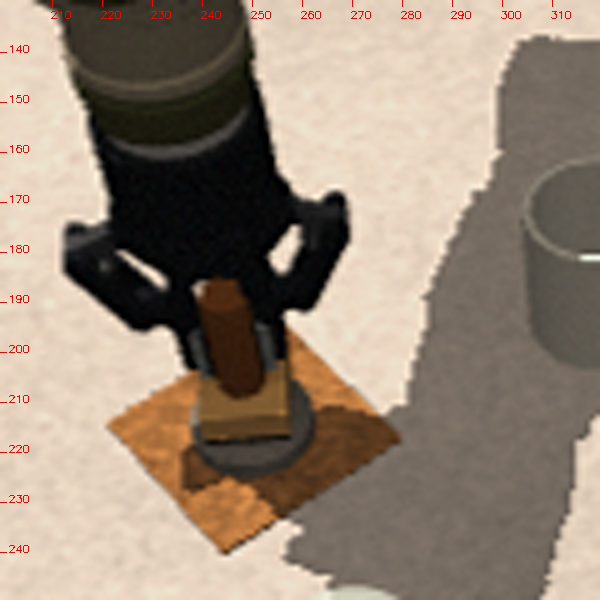

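Close above it; lower 4 mm and check contact.

Emit:
step_arm(
  series=[
    [[0.1,0,-0.2],0,240],
    [[0.1,0,-0.4],0,240],
    [[0.1,0,-0.4],0,240],
  ],
)

```text
clock: 12.5
tcp_pos: [0.4753, -0.173, 0.0527]
orientation: [-0.012, 0.108, 0.994, 0.003]
wrist_force: [-0.3, 0.6, -0.8]
finger_gap: 0.0243
```

Emit:
step_arm(
  series=[
    [[0,0,-0.15],0,240],
    [[0,0,-0.15],0,240],
    [[0,0,-0.15],0,240],
  ],
)

```text
clock: 12.88
tcp_pos: [0.4754, -0.1732, 0.0518]
orientation: [-0.012, 0.108, 0.994, 0.003]
wrist_force: [-2.1, 0.9, 4.9]
finger_gap: 0.024
```

Emit:
step_arm(
  series=[
    [[0,0,0],0,180],
    [[0,0,0],0,100],
    [[0,0,0],0,0],
    [[0,0,0],0,0],
    [[0,0,0],0,0],
  ],
)

```text
clock: 13.5
tcp_pos: [0.4754, -0.1732, 0.0518]
orientation: [-0.012, 0.108, 0.994, 0.003]
wrist_force: [0.4, 0.2, -0.7]
finger_gap: 0.0856
```

Emit:
step_arm(
  series=[
    [[0,0,2],0,0],
    [[0,0,6],0,0],
    [[0,0,10],0,0],
    [[0,0,11],0,0],
    [[0,0,11],0,0],
  ],
)

```text
clock: 14.12
tcp_pos: [0.4757, -0.1733, 0.1619]
orientation: [-0.011, 0.108, 0.994, 0.003]
wrist_force: [0.1, 0.0, -0.4]
finger_gap: 0.0858
```

Run:
```python
from h import *
st();snap('scene','s11');snap('wrist','w11')
a=np.linspace(0,6.28,12)
d=ld('w11')
crop('w11',180,60,460,360,2,'w11c',[w2p(d,[.4745+.0125*np.cos(x),-.173+.0125*np.sin(x),.105]) for x in a])
crop('s11',200,130,320,250,5,'s11c')
```

```text
t 14.12 tcp [ 0.4757 -0.1733  0.1619] yang 1.355 z [-0.022  0.008 -1.   ] gap 0.0858 F [ 0.1  0.  -0.4] j6 [-0.51  0.23 -0.23  1.13 -0.   -0.29]
```

View pics/s11c.png

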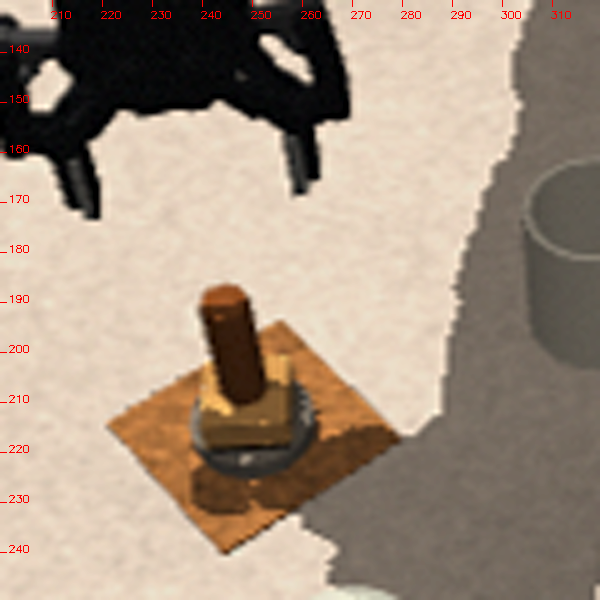

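View pics/w11c.png

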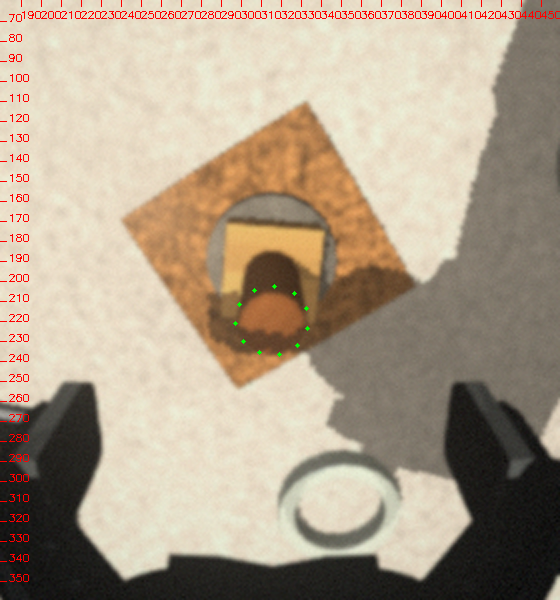

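Emit:
step_arm(
  series=[
    [[0,3,1],0,0],
    [[0,9,1],0,0],
    [[0,15,1],0,0],
    [[1,21,1],0,0],
    [[2,27,1],0,0],
  ],
)

```text
clock: 14.85
tcp_pos: [0.4937, 0.099, 0.1688]
orientation: [-0.014, 0.108, 0.994, 0.003]
wrist_force: [1.5, -0.4, -0.5]
finger_gap: 0.0857
```

Emit:
step_arm(
  series=[
    [[0.5,6,0],0,0],
    [[1,12,0],0,0],
    [[2,18,0],0,0],
    [[2.6,24,0],0,0],
    [[2.6,28,0],0,0],
  ],
)

```text
clock: 15.48
tcp_pos: [0.5187, 0.3813, 0.1662]
orientation: [-0.015, 0.107, 0.994, 0.003]
wrist_force: [0.8, -0.6, 0.3]
finger_gap: 0.0855
```

Emit:
step_arm(
  series=[
    [[0,0,0],0,0],
    [[0,0,0],0,0],
  ],
)

```text
clock: 15.72
tcp_pos: [0.5177, 0.3806, 0.1641]
orientation: [-0.017, 0.107, 0.994, 0.001]
wrist_force: [0.1, -0.6, -0.5]
finger_gap: 0.0854
```

Run:
```python
from h import *
st();snap('wrist','w12')
a=np.linspace(0,6.28,12)
d=ld('w12')
crop('w12',180,60,460,330,3,'w12c',[w2p(d,[.522+.0125*np.cos(x),.388+.0125*np.sin(x),.102]) for x in a]+[w2p(d,[.5256+.046*np.cos(x),.3863+.046*np.sin(x),.012]) for x in a])
```

```text
t 15.72 tcp [0.5177 0.3806 0.1641] yang 1.357 z [-0.033  0.006 -0.999] gap 0.0854 F [ 0.1 -0.6 -0.5] j6 [0.5  0.49 0.15 1.25 0.02 0.71]
```

View pics/w12c.png

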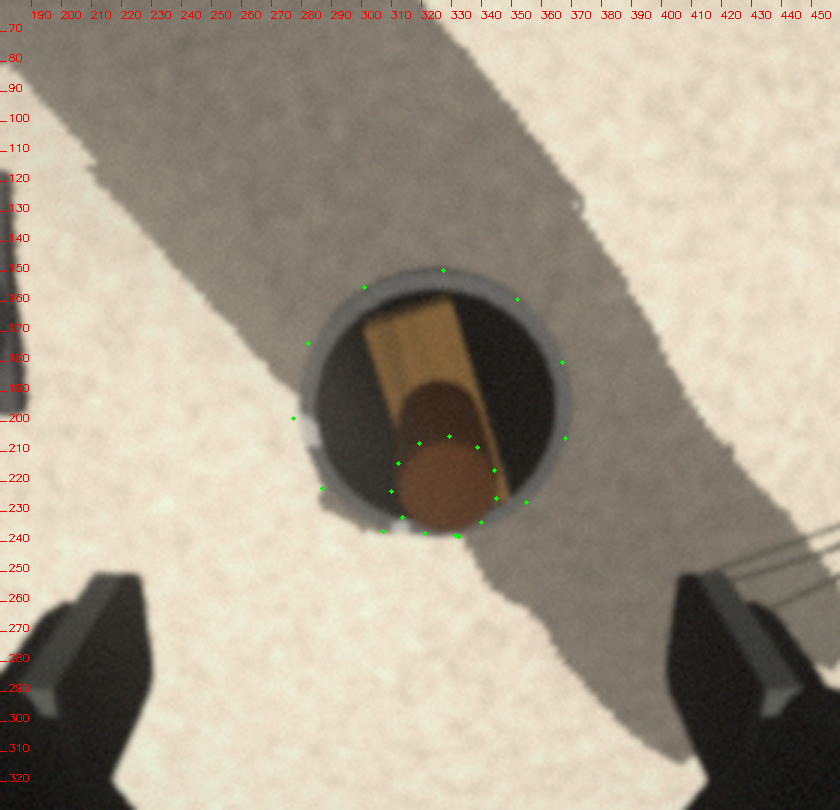

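Run:
```python
from h import *
d=ld('w12')
def q(x,y): return 180+(x+.5)/3-.5,60+(y+.5)/3-.5
for (a,b) in (((363,328),(398,440)),((452,298),(508,500)),((363,328),(452,298))):
  A=p2w(d,*q(*a),.034)[:2];B=p2w(d,*q(*b),.034)[:2];e=B-A;print(np.hypot(*e),np.arctan2(e[1],e[0]),A,B)
```

```text
0.03643005561474166 0.07588871770104896 [0.49110799 0.3721328 ] [0.5274332  0.37489477]
0.06636154776257543 0.0680399753034478 [0.48787654 0.40004777] [0.55408454 0.40455953]
0.028101392681535026 1.6860438188248994 [0.49110799 0.3721328 ] [0.48787654 0.40004777]
```

Emit:
step_arm(
  series=[
    [[0.5,0.8,0.5],-0.18,0],
    [[0.5,0.8,0.5],-0.36,0],
    [[0.5,0.8,0.5],-0.54,0],
    [[0.5,0.8,0.5],-0.72,0],
    [[0.5,0.8,0.5],-0.9,0],
  ],
)

```text
clock: 16.4
tcp_pos: [0.5235, 0.3861, 0.1699]
orientation: [-0.014, 0.533, 0.846, 0.008]
wrist_force: [0.4, 0.1, -0.4]
finger_gap: 0.0856
```

Emit:
step_arm(
  series=[
    [[0,0,0],-0.18,0],
    [[0,0,0],-0.36,0],
    [[0,0,0],-0.54,0],
    [[0,0,0],-0.72,0],
    [[0,0,0],-0.9,0],
  ],
)

```text
clock: 17.02
tcp_pos: [0.5238, 0.384, 0.1699]
orientation: [-0.009, 0.85, 0.527, 0.014]
wrist_force: [-0.6, 0.5, -0.3]
finger_gap: 0.0857
```

Emit:
step_arm(
  series=[
    [[0,0,0],-0.18,0],
    [[0,0,0],-0.36,0],
    [[0,0,0],-0.54,0],
    [[0,0,0],-0.7,0],
    [[0,0,0],-0.7,0],
  ],
)

```text
clock: 17.65
tcp_pos: [0.5367, 0.3565, 0.17]
orientation: [-0.014, 0.974, 0.225, 0.013]
wrist_force: [-0.1, -0.3, -0.2]
finger_gap: 0.0855
```

Run:
```python
from h import *
st();snap('wrist','w13')
a=np.linspace(0,6.28,12)
d=ld('w13')
crop('w13',180,60,460,330,3,'w13c',[w2p(d,[.522+.0125*np.cos(x),.388+.0125*np.sin(x),.102]) for x in a]+[w2p(d,[.5256+.046*np.cos(x),.3863+.046*np.sin(x),.012]) for x in a])
```

```text
t 17.65 tcp [0.5367 0.3565 0.17  ] yang -1.117 z [ 0.019  0.032 -0.999] gap 0.0855 F [-0.1 -0.3 -0.2] j6 [0.45 0.44 0.08 1.18 0.02 3.14]
```

View pics/w13c.png

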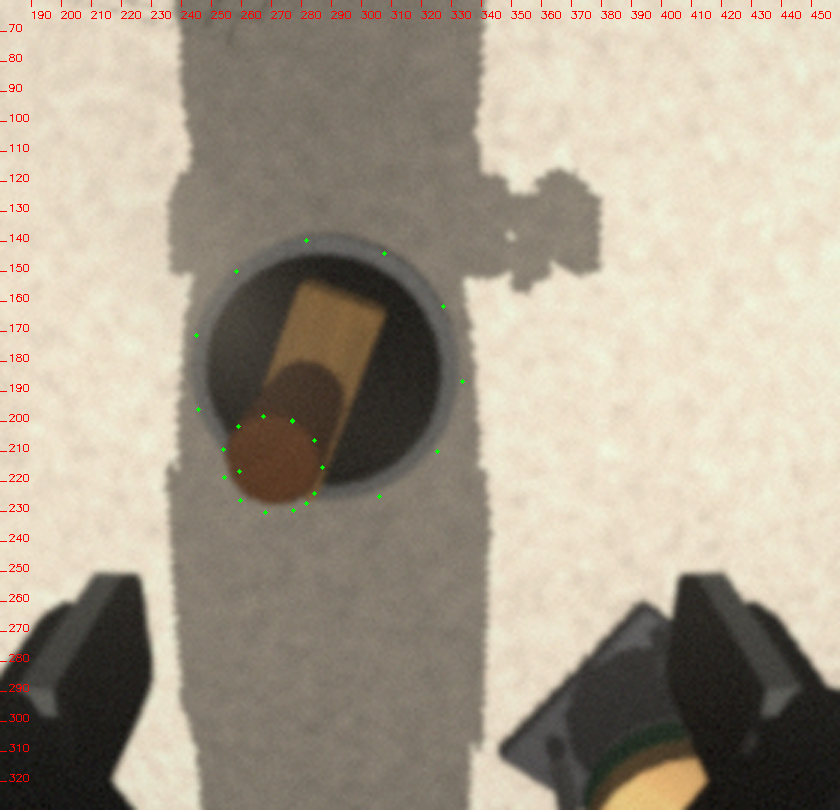

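Emit:
step_arm(
  series=[
    [[0,0,0],0.17,0],
    [[-0.5,1,0],0.34,0],
    [[-1.3,3.1,0],0.47,0],
    [[-1.3,3.1,0],0.47,0],
    [[-1.3,3.1,0],0.47,0],
  ],
)

```text
clock: 18.32
tcp_pos: [0.5232, 0.3881, 0.17]
orientation: [-0.016, 0.895, 0.445, 0.009]
wrist_force: [-0.1, -0.8, -0.6]
finger_gap: 0.0855
```

Run:
```python
from h import *
st();snap('wrist','w14')
a=np.linspace(0,6.28,12)
d=ld('w14')
crop('w14',180,60,460,330,3,'w14c',[w2p(d,[.522+.0125*np.cos(x),.388+.0125*np.sin(x),.102]) for x in a]+[w2p(d,[.5256+.046*np.cos(x),.3863+.046*np.sin(x),.012]) for x in a])
```

```text
t 18.32 tcp [0.5232 0.3881 0.17  ] yang -0.647 z [ 0.002  0.038 -0.999] gap 0.0855 F [-0.1 -0.8 -0.6] j6 [0.5  0.46 0.12 1.21 0.03 2.72]
```

View pics/w14c.png

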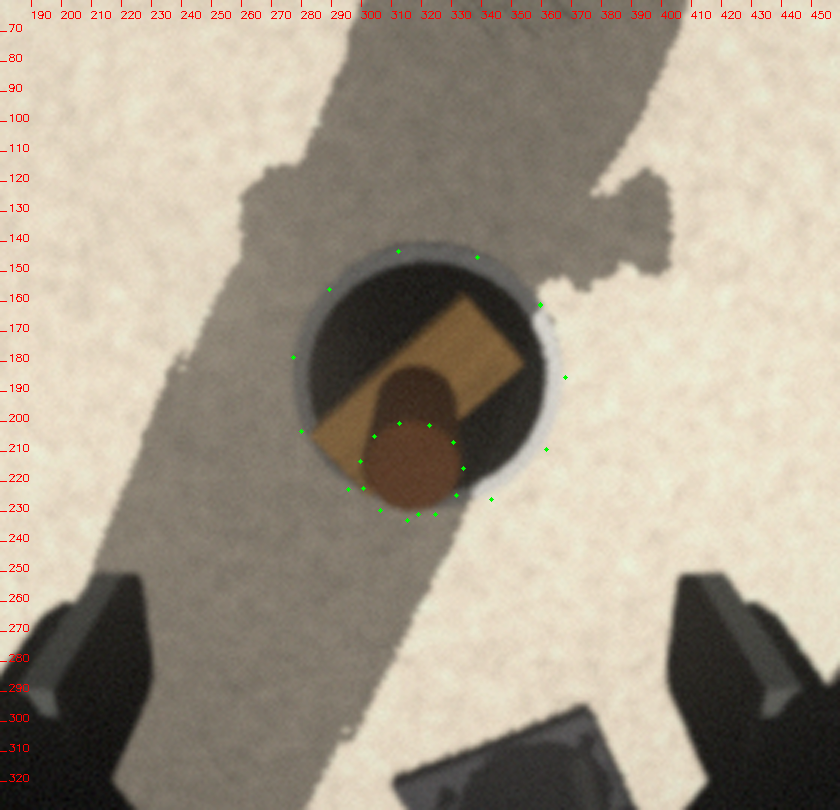

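Run:
```python
from h import *
def q(x,y): return 180+(x+.5)/3-.5,60+(y+.5)/3-.5
print(p2w(ld('w12'),*q(436,402),.01),p2w(ld('w14'),*q(429,374),.01),p2w(ld('w13'),*q(324,366),.01))
d=ld('w14')
for (a,b) in (((310,435),(463,292)),((525,363),(463,292)),((525,363),(457,420))):
  A=p2w(d,*q(*a),.034)[:2];B=p2w(d,*q(*b),.034)[:2];e=B-A;print(np.hypot(*e),np.arctan2(e[1],e[0]))
print(p2w(d,*q(412,465),.102), p2w(ld('w12'),*q(449,486),.102))
```

```text
[0.52403273 0.38828265 0.01      ] [0.52797815 0.38883471 0.01      ] [0.52818618 0.38793733 0.01      ]
0.06586166728381877 0.11422237433797834
0.029270828603671504 1.6509731699372046
0.027754978844131434 -3.0658367255474657
[0.52324555 0.38914066 0.102     ] [0.52193458 0.38914072 0.102     ]
```

Emit:
step_arm(
  series=[
    [[0,0.05,-3],0,0],
    [[0,0.05,-6],0,0],
    [[0,0.05,-9],0,0],
    [[0,0.05,-11.5],0,0],
    [[0,0.05,-12],0,0],
  ],
)

```text
clock: 19.0
tcp_pos: [0.5222, 0.387, 0.048]
orientation: [-0.016, 0.896, 0.445, 0.008]
wrist_force: [-1.0, 0.9, 0.9]
finger_gap: 0.0851
```

Emit:
step_arm(
  series=[
    [[0,0,0],0,60],
    [[0,0,0],0,120],
    [[0,0,0],0,180],
    [[0,0,0],0,240],
    [[0,0,0],0,240],
  ],
)

```text
clock: 19.62
tcp_pos: [0.5227, 0.3873, 0.0491]
orientation: [-0.016, 0.895, 0.445, 0.008]
wrist_force: [-1.2, 0.4, 5.1]
finger_gap: 0.0243
```

Run:
```python
from h import *
st();snap('scene','s15')
crop('s15',390,90,500,200,6,'s15c')
```

```text
t 19.62 tcp [0.5227 0.3873 0.0491] yang -0.649 z [ 0.001  0.036 -0.999] gap 0.0243 F [-1.2  0.4  5.1] j6 [ 0.5   0.54 -0.06  0.95  0.03  2.72]
```

View pics/s15c.png

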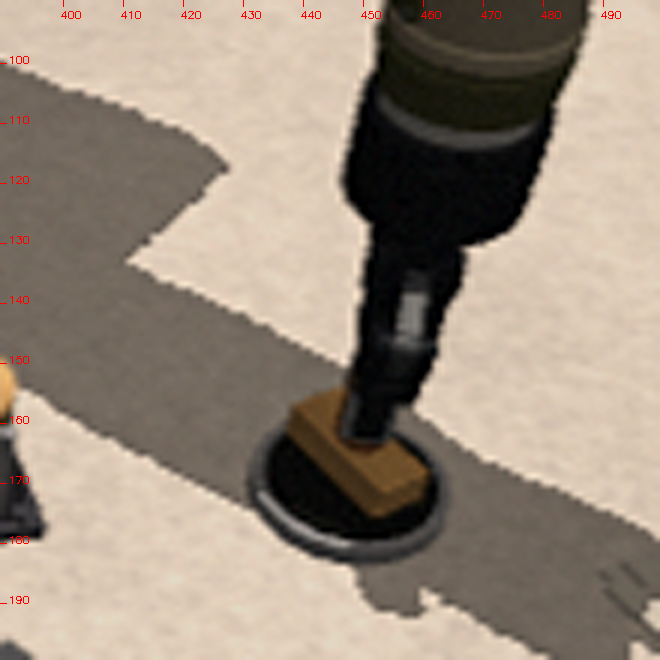

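Emit:
step_arm(
  series=[
    [[0,0,1],0,240],
    [[0,0,3],0,240],
    [[0,0,6],0,240],
    [[0,0,8],0,240],
    [[0,0,8],0,240],
  ],
)

```text
clock: 20.3
tcp_pos: [0.5238, 0.388, 0.1311]
orientation: [-0.016, 0.895, 0.445, 0.01]
wrist_force: [0.0, 0.3, -2.7]
finger_gap: 0.0244
```

Run:
```python
from h import *
st();snap('scene','s16')
crop('s16',390,60,500,200,5,'s16c')
d=ld('w7')
def q(x,y): return 200+(x+.5)/3-.5,60+(y+.5)/3-.5
P=np.array([p2w(d,*q(*p),.011)[:2] for p in((222,234),(408,213),(440,545),(270,557))])
print(P.mean(0))
for i in range(4):
  e=P[(i+1)%4]-P[i];print(np.hypot(*e),np.arctan2(e[1],e[0]))
```

```text
t 20.3 tcp [0.5238 0.388  0.1311] yang -0.648 z [ 0.004  0.038 -0.999] gap 0.0244 F [ 0.   0.3 -2.7] j6 [0.5  0.48 0.05 1.12 0.03 2.72]
[0.62109715 0.01898819]
0.06029700357229768 1.468365907501636
0.11554804425394549 -0.09661421072472294
0.06011716206839821 -1.706681743832671
0.11353869882274124 3.0469616697460578
```

View pics/s16c.png

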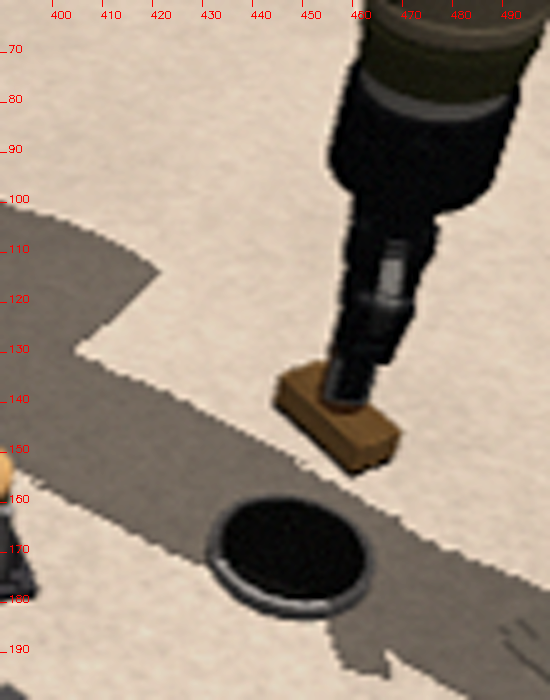

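Emit:
step_arm(
  series=[
    [[0.7,-2.5,0],-0.05,240],
    [[2,-7.5,0],-0.1,240],
    [[3.2,-12.5,0],-0.19,240],
    [[4.5,-17,0],-0.19,240],
    [[4.8,-18.5,0],-0.19,240],
  ],
)

```text
clock: 20.98
tcp_pos: [0.5707, 0.1998, 0.1279]
orientation: [-0.015, 0.934, 0.356, 0.009]
wrist_force: [-0.0, 0.8, -1.5]
finger_gap: 0.0242
```

Emit:
step_arm(
  series=[
    [[1,-4,0],0,240],
    [[2.3,-9,0],0,240],
    [[3.5,-14,0],0,240],
    [[4.5,-17,0],0,240],
    [[4.5,-17.5,0],0,240],
  ],
)

```text
clock: 21.6
tcp_pos: [0.6158, 0.0233, 0.1267]
orientation: [-0.016, 0.935, 0.355, 0.009]
wrist_force: [0.2, 0.4, -0.5]
finger_gap: 0.0241
```

Run:
```python
from h import *
st();snap('wrist','w17');snap('scene','s17')
crop('s17',290,120,420,270,5,'s17c')
crop('w17',180,60,460,330,2,'w17c')
```

```text
t 21.6 tcp [0.6158 0.0233 0.1267] yang -0.844 z [ 0.005  0.035 -0.999] gap 0.0241 F [ 0.2  0.4 -0.5] j6 [-0.11  0.44 -0.03  1.1   0.04  2.31]
```

View pics/w17c.png

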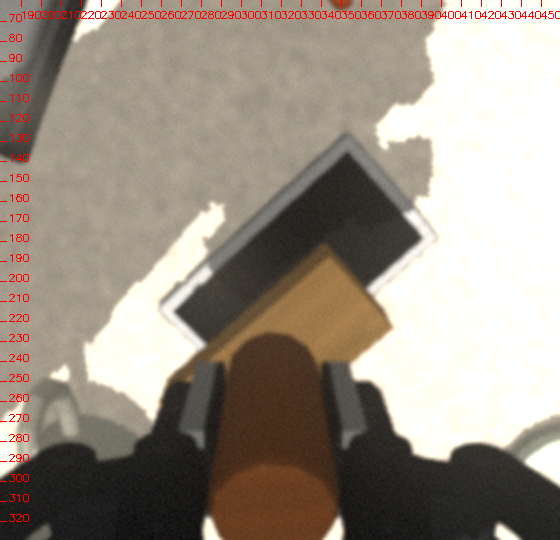

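View pics/s17c.png

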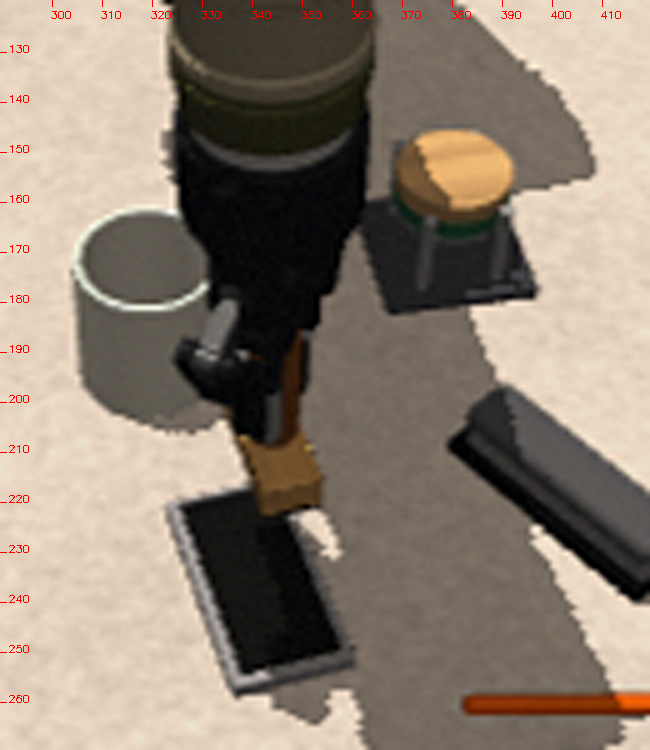

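Run:
```python
from h import *
d=ld('w17')
def q(x,y): return 180+(x+.5)/2-.5,60+(y+.5)/2-.5
P=[p2w(d,*q(*p),.011)[:2] for p in((163,308),(348,133),(437,237))]
print((P[0]+P[2])/2,np.hypot(*(P[1]-P[0])),np.hypot(*(P[2]-P[1])),np.arctan2(*(P[1]-P[0])[::-1]))
def qs(x,y): return 290+(x+.5)/5-.5,120+(y+.5)/5-.5
d=ld('s17')
P=[p2w(d,*qs(*p),.011)[:2] for p in((168,505),(235,695),(355,660))]
print((P[0]+P[2])/2,np.hypot(*(P[1]-P[0])),np.hypot(*(P[2]-P[1])))
```

```text
[0.62299256 0.01824003] 0.11148488964083281 0.0594390237649686 -0.08032118757800488
[0.62571501 0.01746801] 0.11605171814363593 0.06030356216739823
```

Emit:
step_arm(
  series=[
    [[0.55,-0.6,-1],0,240],
    [[0.55,-0.6,-3],0,240],
    [[0.55,-0.6,-5],0,240],
    [[0.55,-0.6,-6.8],0,240],
    [[0.55,-0.6,-6.8],0,240],
  ],
)

```text
clock: 22.32
tcp_pos: [0.6186, 0.0203, 0.0565]
orientation: [-0.017, 0.934, 0.357, 0.006]
wrist_force: [0.3, -0.2, -1.6]
finger_gap: 0.0241
```

Run:
```python
from h import *
st();snap('scene','s18')
crop('s18',290,140,420,270,5,'s18c')
```

```text
t 22.32 tcp [0.6186 0.0203 0.0565] yang -0.841 z [-0.     0.036 -0.999] gap 0.0241 F [ 0.3 -0.2 -1.6] j6 [-0.11  0.5  -0.12  0.96  0.04  2.3 ]
```

View pics/s18c.png

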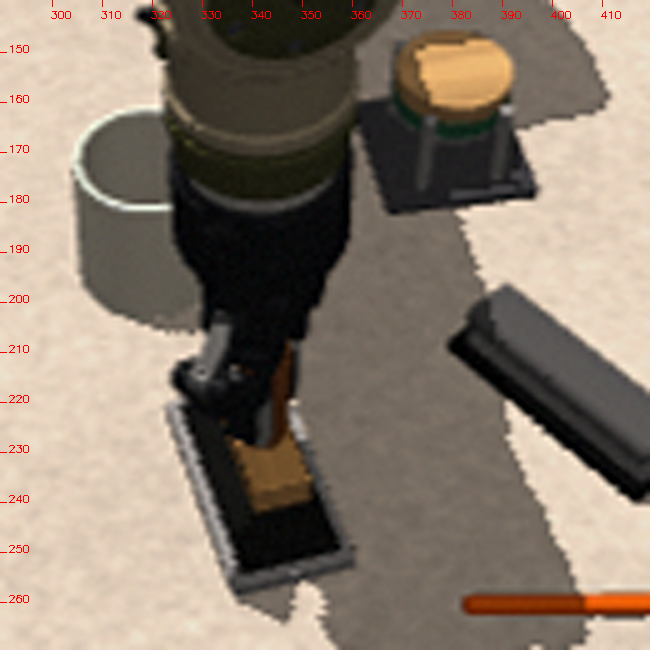

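Emit:
step_arm(
  series=[
    [[0.3,-0.3,-0.2],0,240],
    [[0.3,-0.3,-0.4],0,240],
    [[0.3,-0.3,-0.55],0,240],
    [[0.3,-0.3,-0.55],0,240],
  ],
)

```text
clock: 22.88
tcp_pos: [0.6225, 0.017, 0.0524]
orientation: [-0.017, 0.934, 0.357, 0.007]
wrist_force: [0.4, -0.2, -0.9]
finger_gap: 0.0243
```

Emit:
step_arm(
  series=[
    [[0,0,-0.15],0,240],
    [[0,0,-0.25],0,240],
    [[0,0,-0.25],0,240],
  ],
)

```text
clock: 23.25
tcp_pos: [0.6224, 0.017, 0.0498]
orientation: [-0.017, 0.934, 0.357, 0.007]
wrist_force: [-0.4, 0.6, -1.6]
finger_gap: 0.0241
```

Run:
```python
from h import *
st();snap('scene','s19');snap('wrist','w19')
crop('s19',300,180,380,270,7,'s19c')
crop('w19',180,100,460,330,2,'w19c')
```

```text
t 23.25 tcp [0.6224 0.017  0.0498] yang -0.841 z [ 0.002  0.036 -0.999] gap 0.0241 F [-0.4  0.6 -1.6] j6 [-0.12  0.51 -0.12  0.95  0.04  2.29]
```

View pics/s19c.png

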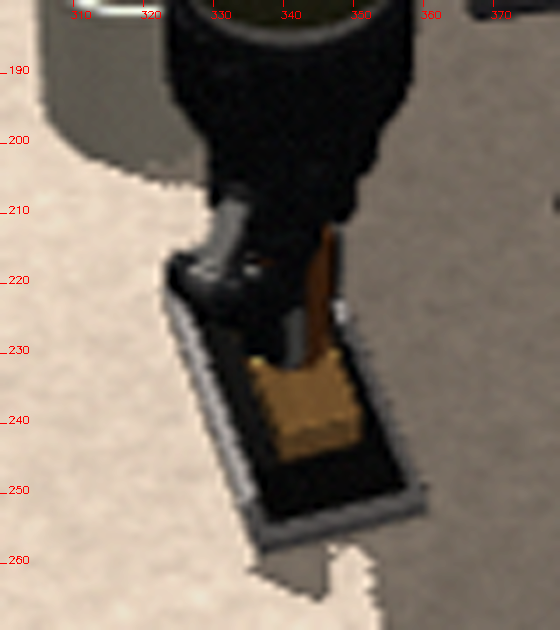

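View pics/w19c.png

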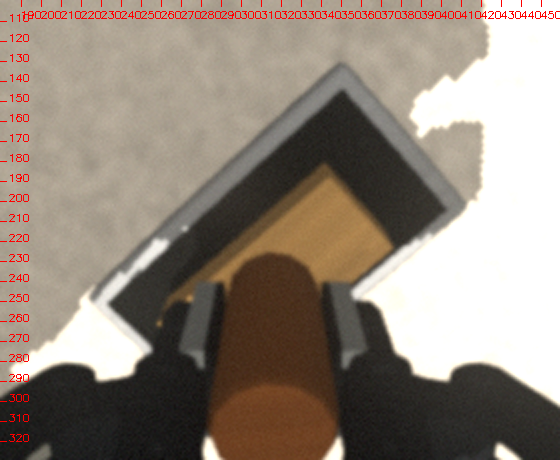

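Run:
```python
from h import *
d=ld('w19')
def q(x,y): return 180+(x+.5)/2-.5,100+(y+.5)/2-.5
t=-.1;R=np.array([[np.cos(t),-np.sin(t)],[np.sin(t),np.cos(t)]])
P=[p2w(d,*q(*p),.011)[:2] for p in((92,297),(342,64),(465,208))]
print('pad',(P[0]+P[2])/2,np.hypot(*(P[1]-P[0])),np.hypot(*(P[2]-P[1])))
print('corner',p2w(d,*q(325,163),.013)[:2]-R@[.033,.014],'top',p2w(d,*q(332,178),.035)[:2]-R@[.033,.014], p2w(d,*q(393,245),.035)[:2]-R@[.033,-.014])
d=ld('s19')
def q(x,y): return 300+(x+.5)/7-.5,180+(y+.5)/7-.5
P=[p2w(d,*q(*p),.011)[:2] for p in((168,297),(262,553),(427,508))]
print('pad s',(P[0]+P[2])/2,np.hypot(*(P[1]-P[0])),np.hypot(*(P[2]-P[1])))
print(p2w(d,*q(282,458),.013)[:2]-R@[.033,-.014],p2w(d,*q(358,440),.013)[:2]-R@[.033,.014])
```

```text
pad [0.622917   0.01859518] 0.11111826246736231 0.05947505941124535
corner [0.62180396 0.01647063] top [0.62267211 0.01639652] [0.6231156  0.01885529]
pad s [0.628626   0.01673677] 0.11170994854812794 0.05876807141649317
[0.61952342 0.02006217] [0.61953714 0.01935473]
```

Emit:
step_arm(
  series=[
    [[0,0.05,-0.15],0,240],
    [[0,0.05,-0.25],0,240],
    [[0,0.05,-0.25],0,240],
  ],
)

```text
clock: 23.72
tcp_pos: [0.6227, 0.0173, 0.0492]
orientation: [-0.016, 0.934, 0.357, 0.008]
wrist_force: [-4.2, -0.5, 9.3]
finger_gap: 0.0237
```

Emit:
step_arm(
  series=[
    [[0,0,0],0,200],
    [[0,0,0],0,140],
    [[0,0,0],0,60],
    [[0,0,0],0,60],
    [[0,0,0],0,60],
  ],
)

```text
clock: 24.35
tcp_pos: [0.6227, 0.0173, 0.049]
orientation: [-0.016, 0.934, 0.357, 0.008]
wrist_force: [-1.1, -0.5, 0.8]
finger_gap: 0.0656
```

Emit:
step_arm(
  series=[
    [[0,0,2],0,60],
    [[0,0,6],0,60],
    [[0,0,10],0,60],
    [[0,0,11.5],0,0],
    [[0,0,11.5],0,0],
  ],
)

```text
clock: 24.98
tcp_pos: [0.6233, 0.0172, 0.1647]
orientation: [-0.016, 0.934, 0.357, 0.009]
wrist_force: [-0.3, 0.2, -1.5]
finger_gap: 0.0856
```

Run:
```python
from h import *
st();snap('scene','s20');snap('wrist','w20')
crop('s20',300,180,380,270,7,'s20c')
crop('w20',180,60,460,330,3,'w20c')
```

```text
t 24.98 tcp [0.6233 0.0172 0.1647] yang -0.841 z [ 0.005  0.035 -0.999] gap 0.0856 F [-0.3  0.2 -1.5] j6 [-0.12  0.43  0.05  1.19  0.04  2.29]
```

View pics/s20c.png

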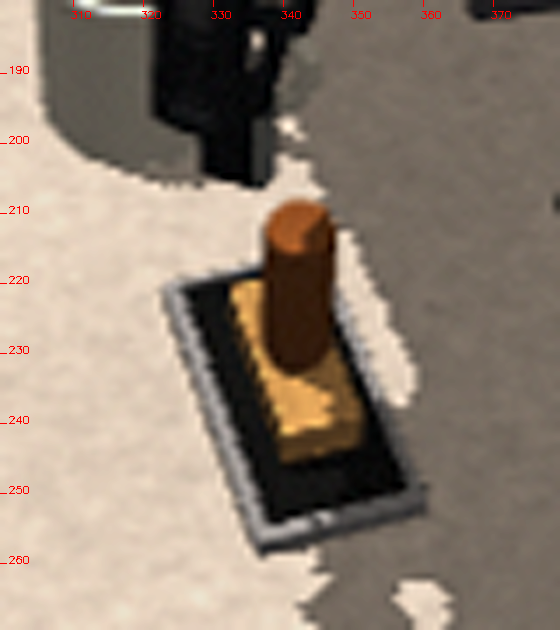

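View pics/w20c.png

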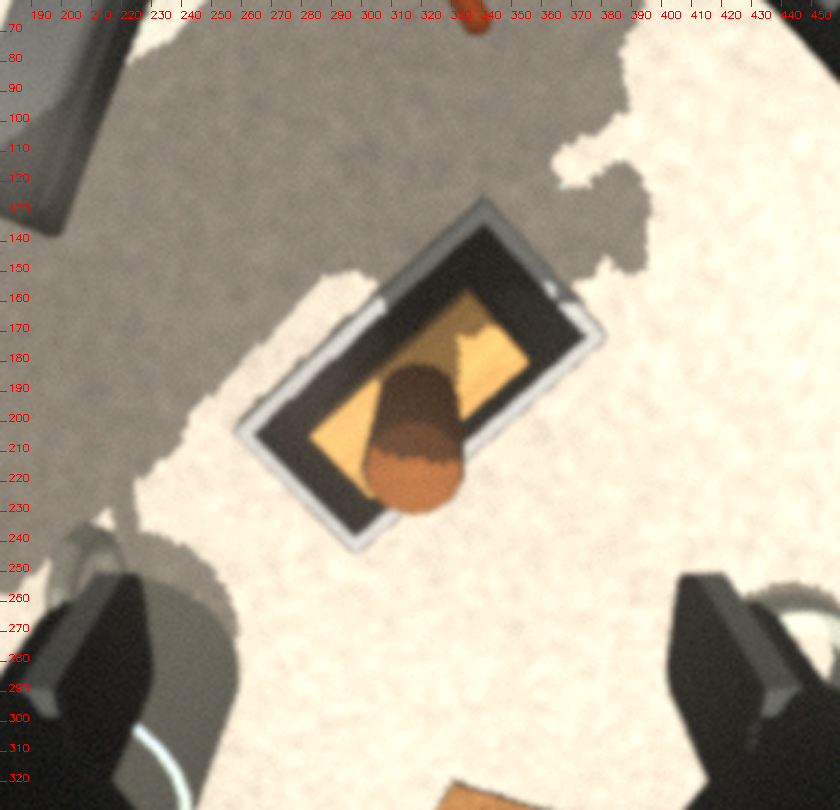

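Run:
```python
from h import *
d=ld('w20')
def q(x,y): return 180+(x+.5)/3-.5,60+(y+.5)/3-.5
P=np.array([p2w(d,*q(*p),.011)[:2] for p in((235,430),(485,197),(605,332),(357,552))])
print('pad',P.mean(0),[(round(np.hypot(*(P[(i+1)%4]-P[i])),4),round(np.arctan2(*(P[(i+1)%4]-P[i])[::-1]),3)) for i in range(4)])
F=[p2w(d,*q(*p),.034)[:2] for p in((310,435),(467,290),(528,360))]
print('foot',(F[0]+F[2])/2,np.arctan2(*(F[1]-F[0])[::-1]),np.hypot(*(F[1]-F[0])),np.hypot(*(F[2]-F[1])),'handle',p2w(d,*q(413,467),.102))
```

```text
pad [0.62295198 0.01918947] [(np.float64(0.1133), np.float64(-0.09)), (np.float64(0.0588), np.float64(-1.663)), (np.float64(0.1133), np.float64(3.061)), (np.float64(0.0598), np.float64(1.479))]
foot [0.62347187 0.01906202] -0.08454131296424372 0.06564779758432981 0.028116724624188995 handle [0.62377172 0.01917454 0.102     ]
```

Emit:
step_arm(
  series=[
    [[0,-4,0.3],0.15,0],
    [[-0.5,-10,0.3],0.3,0],
    [[-1.2,-16,0.3],0.3,0],
    [[-2,-21,0.3],0.3,0],
    [[-2.2,-22,0.3],0.3,0],
  ],
)

```text
clock: 25.7
tcp_pos: [0.5983, -0.2056, 0.1629]
orientation: [-0.019, 0.871, 0.49, 0.003]
wrist_force: [-0.5, 0.6, -0.1]
finger_gap: 0.0852
```

Emit:
step_arm(
  series=[
    [[-1,-4,0.1],0,0],
    [[-2,-9,0.1],0,0],
    [[-2.8,-14,0.1],0,0],
    [[-2.8,-15,0.1],0,0],
    [[-2.8,-15,0.1],0,0],
  ],
)

```text
clock: 26.32
tcp_pos: [0.5699, -0.3549, 0.1624]
orientation: [-0.02, 0.871, 0.49, 0.003]
wrist_force: [0.8, 0.6, 1.2]
finger_gap: 0.0853
```

Run:
```python
from h import *
st();snap('wrist','w21')
a=np.linspace(0,6.28,12)
d=ld('w21')
crop('w21',180,60,460,330,3,'w21c',[w2p(d,[.5697+.0125*np.cos(x),-.3545+.0125*np.sin(x),.102]) for x in a])
```

```text
t 26.32 tcp [ 0.5699 -0.3549  0.1624] yang -0.546 z [-0.015  0.038 -0.999] gap 0.0853 F [0.8 0.6 1.2] j6 [-0.69  0.56  0.25  1.3   0.02  1.43]
```

View pics/w21c.png

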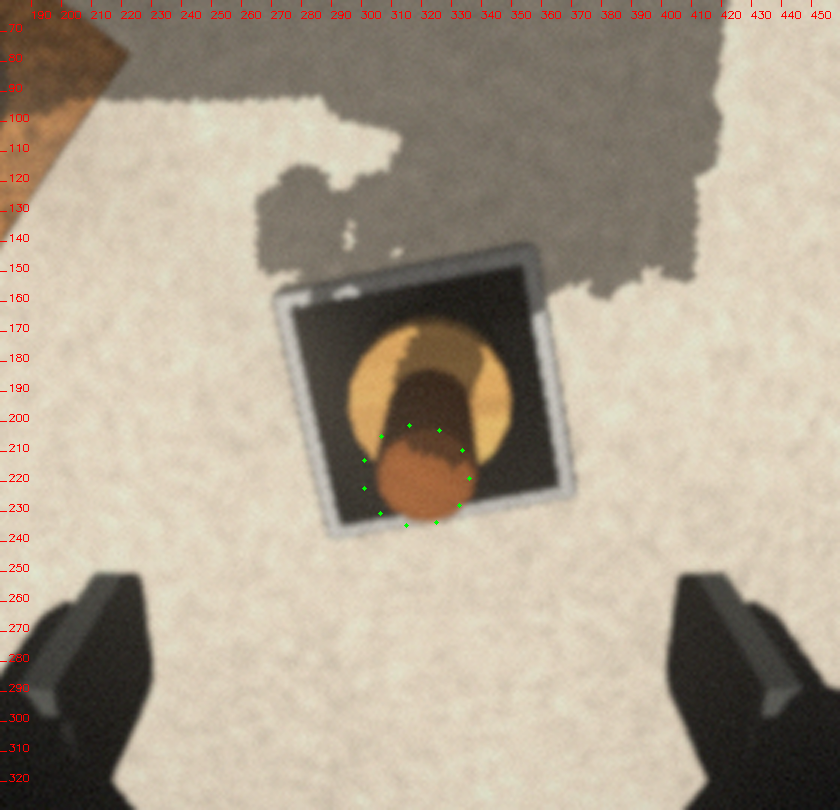

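Run:
```python
from h import *
d=ld('w21')
def q(x,y): return 180+(x+.5)/3-.5,60+(y+.5)/3-.5
P=np.array([p2w(d,*q(*p),.011)[:2] for p in((275,290),(538,243),(578,493),(332,540))])
print('pad',P.mean(0),[(round(np.hypot(*(P[(i+1)%4]-P[i])),4),round(np.arctan2(*(P[(i+1)%4]-P[i])[::-1]),3)) for i in range(4)])
print('foot',p2w(d,*q(430,401),.034),'handle',p2w(d,*q(428,475),.102))
```

```text
pad [ 0.57031117 -0.35849384] [(np.float64(0.0858), np.float64(-0.364)), (np.float64(0.0855), np.float64(-1.923)), (np.float64(0.0861), np.float64(2.808)), (np.float64(0.0882), np.float64(1.216))]
foot [ 0.5723883  -0.35510737  0.034     ] handle [ 0.57237271 -0.35575953  0.102     ]
```

Emit:
step_arm(
  series=[
    [[0.2,0,-3],0,0],
    [[0.2,0,-6],0,0],
    [[0.2,0,-9],0,0],
    [[0.2,0,-11.2],0,0],
    [[0.2,0,-11.2],0,0],
  ],
)

```text
clock: 27.0
tcp_pos: [0.5713, -0.3506, 0.0487]
orientation: [-0.022, 0.871, 0.492, 0.002]
wrist_force: [-0.3, 0.6, 1.4]
finger_gap: 0.0859
```

Emit:
step_arm(
  series=[
    [[0,-0.4,0],0,40],
    [[0,-0.4,0],0,80],
    [[0,-0.4,0],0,140],
    [[0,-0.4,0],0,240],
    [[0,-0.4,0],0,240],
  ],
)

```text
clock: 27.62
tcp_pos: [0.5722, -0.3554, 0.0498]
orientation: [-0.021, 0.871, 0.492, 0.003]
wrist_force: [0.9, 0.0, 3.7]
finger_gap: 0.0245
```

Emit:
step_arm(
  series=[
    [[0,0,0],0,240],
    [[0,0,1],0,240],
    [[0,0,4],0,240],
    [[0,0,7],0,240],
    [[0,0,7],0,240],
  ],
)

```text
clock: 28.25
tcp_pos: [0.5734, -0.3565, 0.1228]
orientation: [-0.019, 0.871, 0.492, 0.003]
wrist_force: [0.4, -0.9, -1.2]
finger_gap: 0.0241
```

Run:
```python
from h import *
st();snap('scene','s22');snap('wrist','w22')
crop('s22',110,160,270,300,5,'s22c')
crop('w22',180,60,460,330,2,'w22c')
```

```text
t 28.25 tcp [ 0.5734 -0.3565  0.1228] yang -0.542 z [-0.013  0.036 -0.999] gap 0.0241 F [ 0.4 -0.9 -1.2] j6 [-0.68  0.58  0.19  1.21  0.02  1.43]
```

View pics/s22c.png

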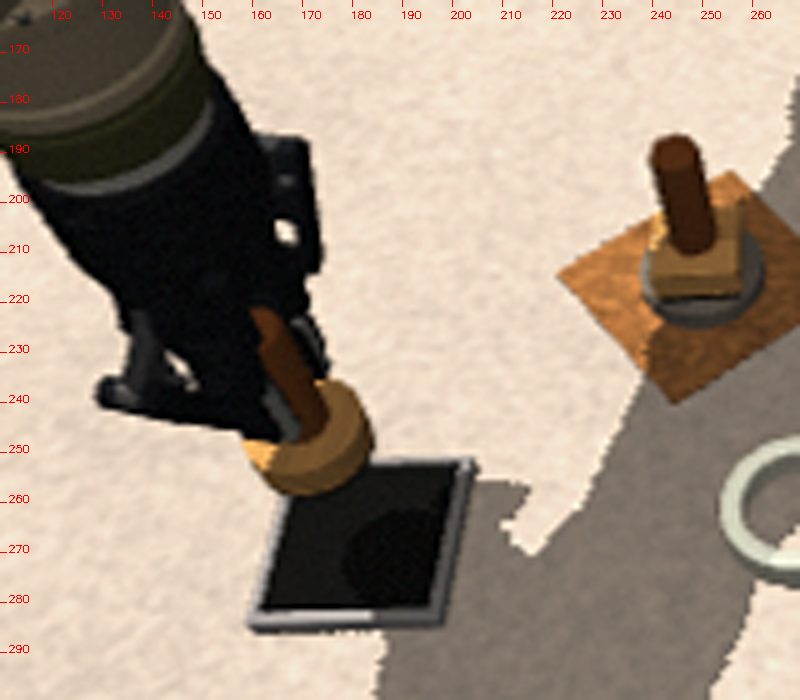

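View pics/w22c.png

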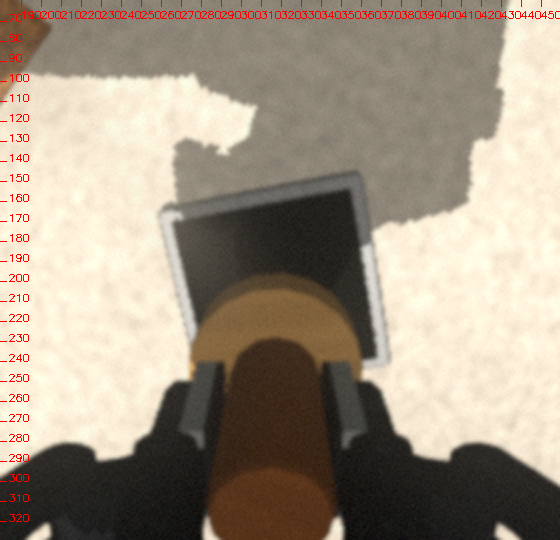

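Emit:
step_arm(
  series=[
    [[0,0,3],0,240],
    [[0,1,5.5],0,240],
    [[0,5,6],0,240],
    [[0,10,6],0,240],
    [[0,13,6],0,240],
  ],
)

```text
clock: 28.98
tcp_pos: [0.5707, -0.2226, 0.1776]
orientation: [-0.023, 0.87, 0.492, 0.002]
wrist_force: [0.5, 0.2, -1.2]
finger_gap: 0.0241
```

Emit:
step_arm(
  series=[
    [[0,4,0],0,240],
    [[-0.5,9,0],0,240],
    [[-1,14.5,0],0,240],
    [[-1.5,20,0],0,240],
    [[-2,25,0],0,240],
  ],
)

```text
clock: 29.6
tcp_pos: [0.5491, 0.0293, 0.1758]
orientation: [-0.024, 0.87, 0.492, 0.0]
wrist_force: [-0.7, 0.7, -1.0]
finger_gap: 0.0242
```

Emit:
step_arm(
  series=[
    [[-0.5,5,0.5],0,240],
    [[-1,10.5,0.5],0,240],
    [[-1.5,16,0.5],0,240],
    [[-2,21.5,0.5],0,240],
    [[-2.3,26,0.5],0,240],
  ],
)

```text
clock: 30.22
tcp_pos: [0.5244, 0.291, 0.1789]
orientation: [-0.024, 0.87, 0.492, -0.001]
wrist_force: [0.2, -1.1, -1.3]
finger_gap: 0.0243
```

Emit:
step_arm(
  series=[
    [[0.1,4,0],0,240],
    [[0.2,8,-1],0,240],
    [[0.2,9.7,-3],0,240],
    [[0.2,9.7,-5],0,240],
    [[0.2,9.7,-5],0,240],
  ],
)

```text
clock: 30.85
tcp_pos: [0.5241, 0.3863, 0.1248]
orientation: [-0.024, 0.87, 0.492, -0.005]
wrist_force: [-0.3, 0.2, -0.7]
finger_gap: 0.0243
```

Run:
```python
from h import *
st();snap('scene','s23');snap('wrist','w23')
crop('s23',390,60,500,200,5,'s23c')
d=ld('w23');a=np.linspace(0,6.28,16)
crop('w23',180,60,460,330,2,'w23c',[w2p(d,[.5267+.046*np.cos(x),.388+.046*np.sin(x),.011]) for x in a])
```

```text
t 30.85 tcp [0.5241 0.3863 0.1248] yang -0.541 z [-0.033  0.037 -0.999] gap 0.0243 F [-0.3  0.2 -0.7] j6 [0.49 0.51 0.08 1.15 0.05 2.6 ]
```

View pics/s23c.png

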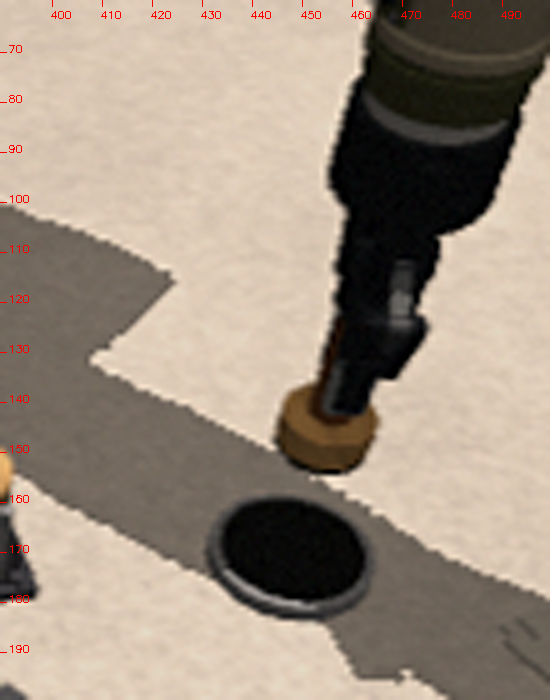

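View pics/w23c.png

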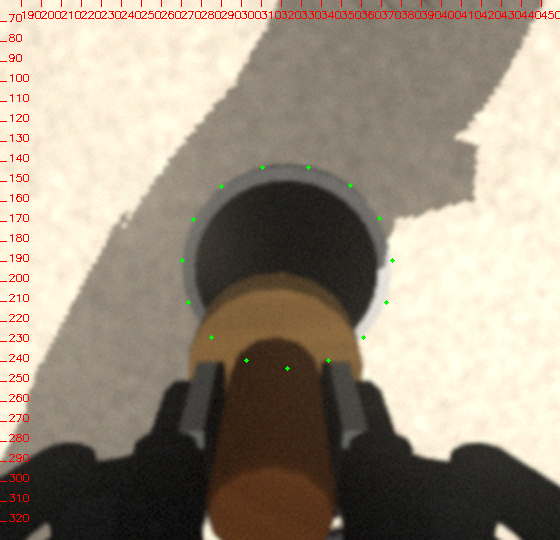

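Emit:
step_arm(
  series=[
    [[0.35,0.15,-2],0,240],
    [[0.35,0.15,-4],0,240],
    [[0.35,0.15,-5.8],0,240],
    [[0.35,0.15,-6.6],0,240],
    [[0.35,0.15,-6.6],0,240],
  ],
)

```text
clock: 31.58
tcp_pos: [0.5296, 0.3881, 0.0622]
orientation: [-0.024, 0.87, 0.492, -0.002]
wrist_force: [0.3, 0.3, -0.4]
finger_gap: 0.0245
```

Emit:
step_arm(
  series=[
    [[0,0,-0.2],0,240],
    [[0,0,-0.3],0,240],
    [[0,0,-0.3],0,240],
  ],
)

```text
clock: 31.95
tcp_pos: [0.5298, 0.3882, 0.0595]
orientation: [-0.024, 0.87, 0.492, -0.002]
wrist_force: [-0.3, 0.3, 0.5]
finger_gap: 0.0246
```

Run:
```python
from h import *
st();snap('scene','s24');snap('wrist','w24')
crop('s24',400,100,500,200,6,'s24c')
d=ld('w24');a=np.linspace(0,6.28,16)
crop('w24',180,60,460,330,2,'w24c',[w2p(d,[.5267+.046*np.cos(x),.388+.046*np.sin(x),.011]) for x in a])
```

```text
t 31.95 tcp [0.5298 0.3882 0.0595] yang -0.542 z [-0.028  0.04  -0.999] gap 0.0246 F [-0.3  0.3  0.5] j6 [ 0.49  0.56 -0.    1.01  0.05  2.6 ]
```

View pics/s24c.png

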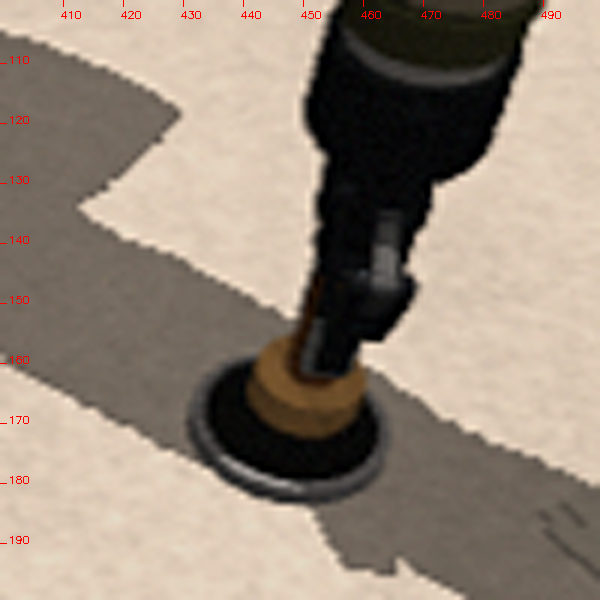

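View pics/w24c.png

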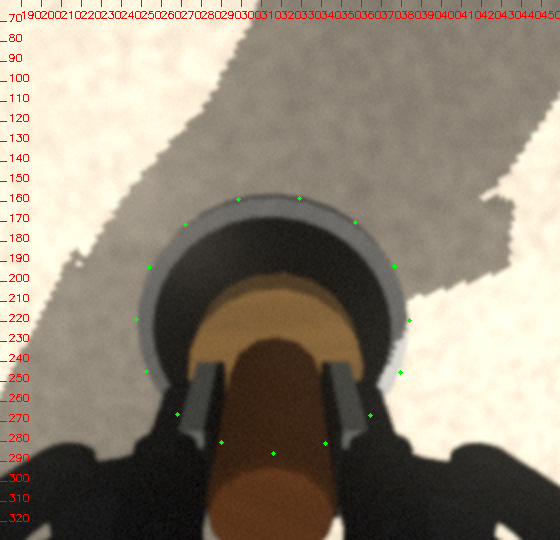

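Emit:
step_arm(
  series=[
    [[-0.2,0,-0.3],0,240],
    [[-0.2,0,-0.6],0,240],
    [[-0.2,0,-0.8],0,240],
    [[-0.2,0,-0.8],0,240],
  ],
)

```text
clock: 32.55
tcp_pos: [0.5275, 0.3881, 0.0511]
orientation: [-0.024, 0.87, 0.492, -0.003]
wrist_force: [0.0, -0.1, -0.6]
finger_gap: 0.0247
```

Emit:
step_arm(
  series=[
    [[0,0,-0.2],0,240],
    [[0,0,-0.25],0,240],
    [[0,0,-0.25],0,240],
  ],
)

```text
clock: 32.92
tcp_pos: [0.5278, 0.3884, 0.05]
orientation: [-0.024, 0.87, 0.492, -0.002]
wrist_force: [-1.5, -0.1, 4.7]
finger_gap: 0.0242
```

Contact. Release and rise.

Emit:
step_arm(
  series=[
    [[0,0,0],0,200],
    [[0,0,0],0,140],
    [[0,0,0],0,60],
    [[0,0,0],0,30],
    [[0,0,0],0,30],
  ],
)

```text
clock: 33.55
tcp_pos: [0.5278, 0.3884, 0.0499]
orientation: [-0.024, 0.87, 0.492, -0.002]
wrist_force: [0.8, 0.5, -0.6]
finger_gap: 0.0755
```

Emit:
step_arm(
  series=[
    [[0,0,2],0,30],
    [[0,0,6],0,30],
    [[0,0,10],0,30],
    [[0,0,12],0,0],
    [[0,0,12],0,0],
  ],
)

```text
clock: 34.17
tcp_pos: [0.529, 0.389, 0.1719]
orientation: [-0.024, 0.87, 0.492, 0.0]
wrist_force: [-0.1, -0.1, -0.4]
finger_gap: 0.0854
```

Run:
```python
from h import *
st();snap('scene','s25');snap('wrist','w25')
crop('s25',400,100,500,200,5,'s25c')
d=ld('w25');a=np.linspace(0,6.28,16)
crop('w25',180,60,460,330,3,'w25c',[w2p(d,[.5267+.046*np.cos(x),.388+.046*np.sin(x),.011]) for x in a])
```

```text
t 34.17 tcp [0.529  0.389  0.1719] yang -0.541 z [-0.024  0.042 -0.999] gap 0.0854 F [-0.1 -0.1 -0.4] j6 [0.49 0.49 0.17 1.25 0.05 2.6 ]
```

View pics/s25c.png

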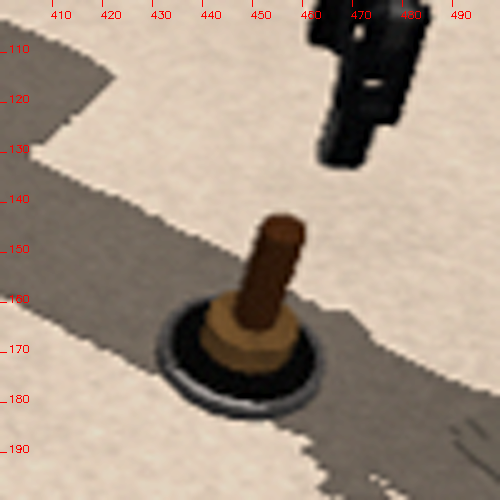

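View pics/w25c.png

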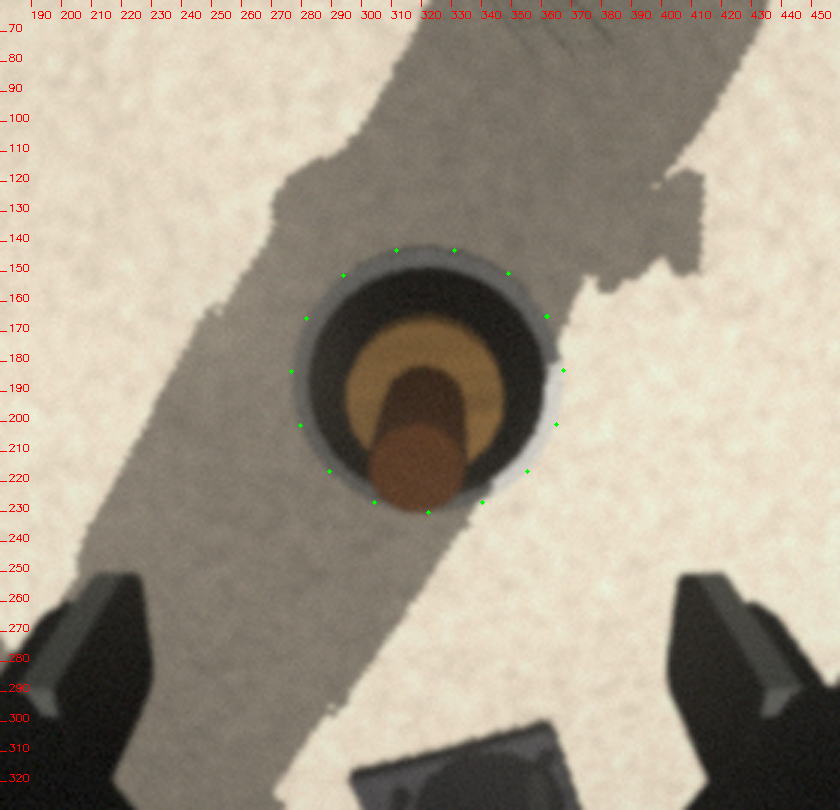

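Run:
```python
from h import *
d=ld('w25')
def q(x,y): return 180+(x+.5)/3-.5,60+(y+.5)/3-.5
print(p2w(d,*q(428,380),.011),p2w(d,*q(425,396),.034),p2w(d,*q(419,468),.102))
```

```text
[0.52772566 0.3889669  0.011     ] [0.52752299 0.38933572 0.034     ] [0.52746975 0.38834063 0.102     ]
```

Emit:
step_arm(
  series=[
    [[-0.3,-4,0],0,0],
    [[-0.8,-10,0],0,0],
    [[-1.4,-16,0],0,0],
    [[-2,-22,0],0,0],
    [[-2.5,-27,0],0,0],
  ],
)

```text
clock: 34.9
tcp_pos: [0.5009, 0.1162, 0.1672]
orientation: [-0.025, 0.87, 0.492, -0.004]
wrist_force: [0.9, 0.3, -0.0]
finger_gap: 0.0855
```

Emit:
step_arm(
  series=[
    [[-0.5,-6,0],0,0],
    [[-1,-12,0],0,0],
    [[-1.7,-18,0],0,0],
    [[-2.4,-24,0],0,0],
    [[-2.8,-28,0],0,0],
  ],
)

```text
clock: 35.52
tcp_pos: [0.4715, -0.1659, 0.1656]
orientation: [-0.026, 0.871, 0.491, -0.004]
wrist_force: [0.3, -0.0, 0.7]
finger_gap: 0.0853
```

Emit:
step_arm(
  series=[
    [[0,0,0],0,0],
    [[0,0,0],0,0],
  ],
)

```text
clock: 35.78
tcp_pos: [0.4704, -0.1652, 0.1641]
orientation: [-0.027, 0.871, 0.49, -0.005]
wrist_force: [-0.8, -0.4, 0.0]
finger_gap: 0.0856
```

Run:
```python
from h import *
st();snap('wrist','w26')
d=ld('w26');a=np.linspace(0,6.28,12)
crop('w26',180,60,460,330,3,'w26c',[w2p(d,[.4745+.0125*np.cos(x),-.173+.0125*np.sin(x),.105]) for x in a])
```

```text
t 35.77 tcp [ 0.4704 -0.1652  0.1641] yang -0.545 z [-0.036  0.043 -0.998] gap 0.0856 F [-0.8 -0.4  0. ] j6 [-0.51  0.24 -0.22  1.16  0.02  1.6 ]
```

View pics/w26c.png

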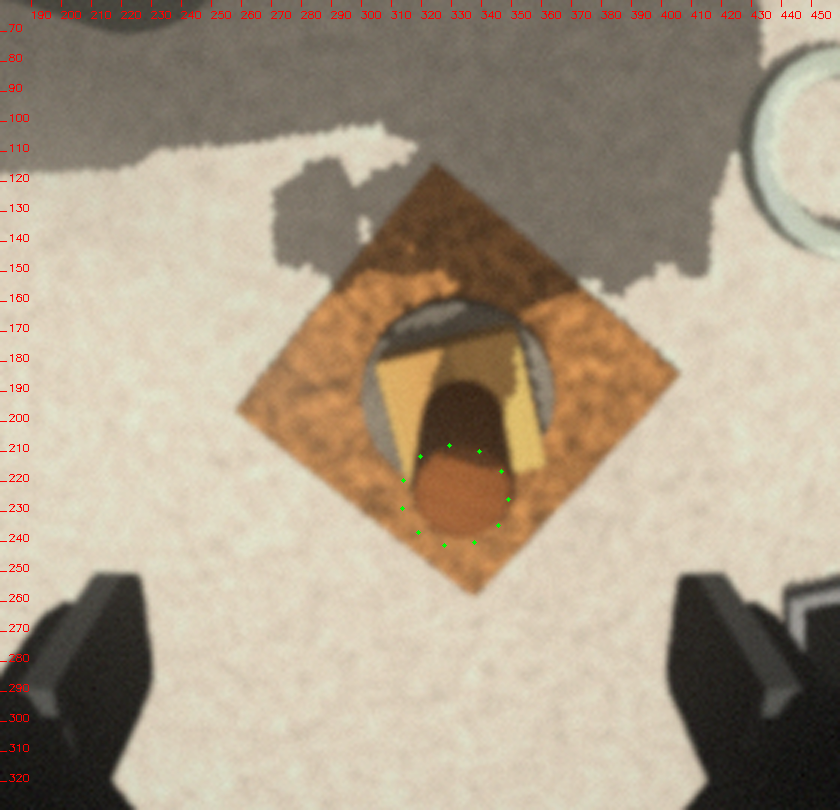

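Run:
```python
from h import *
d=ld('w26')
def q(x,y): return 180+(x+.5)/3-.5,60+(y+.5)/3-.5
print(p2w(d,*q(464,488),.105))
```

```text
[ 0.47748257 -0.17236668  0.105     ]
```

Emit:
step_arm(
  series=[
    [[0.45,-0.7,-1],0,0],
    [[0.45,-0.7,-4],0,0],
    [[0.45,-0.7,-7.5],0,0],
    [[0.45,-0.7,-10.9],0,0],
    [[0.45,-0.7,-10.9],0,0],
  ],
)

```text
clock: 36.45
tcp_pos: [0.4732, -0.1696, 0.0528]
orientation: [-0.03, 0.87, 0.491, -0.007]
wrist_force: [-0.3, -0.7, -0.5]
finger_gap: 0.0855
```

Emit:
step_arm(
  series=[
    [[0.2,-0.25,0],0,30],
    [[0.2,-0.25,0],0,60],
    [[0.2,-0.25,0],0,120],
    [[0.2,-0.25,0],0,240],
    [[0.2,-0.25,0],0,240],
  ],
)

```text
clock: 37.08
tcp_pos: [0.4769, -0.1731, 0.054]
orientation: [-0.028, 0.87, 0.491, -0.005]
wrist_force: [1.4, -0.8, 3.3]
finger_gap: 0.0246
```

Emit:
step_arm(
  series=[
    [[0,0,0],0,240],
    [[0,0,1],0,240],
    [[0,0,4],0,240],
    [[0,0,7],0,240],
    [[0,0,7],0,240],
  ],
)

```text
clock: 37.7
tcp_pos: [0.4781, -0.1738, 0.1263]
orientation: [-0.026, 0.87, 0.491, -0.004]
wrist_force: [0.6, -0.5, -2.0]
finger_gap: 0.0241
```

Run:
```python
from h import *
st();snap('scene','s27');snap('wrist','w27')
crop('s27',180,110,330,260,4,'s27c')
d=ld('w27');a=np.linspace(0,6.28,12)
crop('w27',180,60,460,330,2,'w27c',[w2p(d,[.4745+.032*np.cos(x),-.173+.032*np.sin(x),.015]) for x in a])
```

```text
t 37.7 tcp [ 0.4781 -0.1738  0.1263] yang -0.542 z [-0.033  0.042 -0.999] gap 0.0241 F [ 0.6 -0.5 -2. ] j6 [-0.52  0.28 -0.26  1.08  0.02  1.59]
```

View pics/s27c.png

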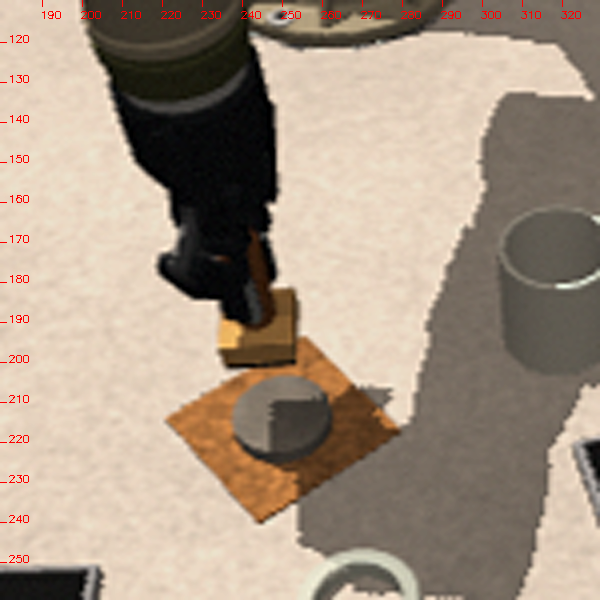

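View pics/w27c.png

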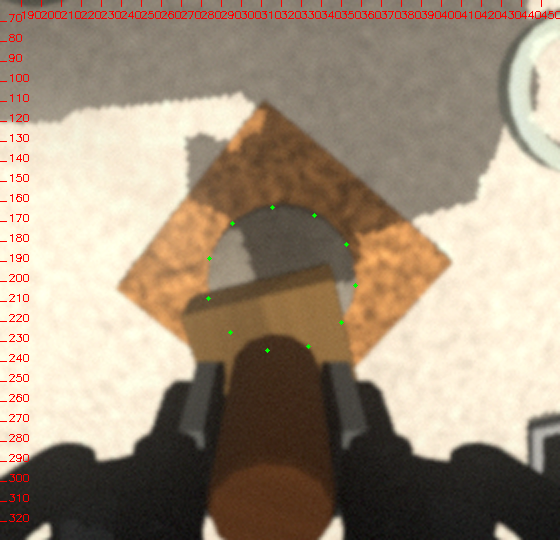

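Emit:
step_arm(
  series=[
    [[1.5,-3,0.5],0,240],
    [[4,-8,0.5],0,240],
    [[6.5,-13,0.5],0,240],
    [[8.5,-17,0.5],0,240],
    [[9.2,-18.4,0.5],0,240],
  ],
)

```text
clock: 38.42
tcp_pos: [0.5683, -0.359, 0.1257]
orientation: [-0.03, 0.871, 0.491, -0.006]
wrist_force: [-0.5, -0.3, -1.1]
finger_gap: 0.0242
```

Emit:
step_arm(
  series=[
    [[0,0,0],0,240],
  ],
)

```text
clock: 38.55
tcp_pos: [0.5677, -0.3595, 0.1232]
orientation: [-0.031, 0.871, 0.49, -0.007]
wrist_force: [-1.7, 0.7, -1.0]
finger_gap: 0.0242
```

Run:
```python
from h import *
st();snap('scene','s28');snap('wrist','w28')
crop('s28',110,160,270,300,4,'s28c')
crop('w28',180,60,460,330,3,'w28c')
```

```text
t 38.55 tcp [ 0.5677 -0.3595  0.1232] yang -0.546 z [-0.042  0.047 -0.998] gap 0.0242 F [-1.7  0.7 -1. ] j6 [-0.69  0.6   0.23  1.26  0.01  1.43]
```

View pics/w28c.png

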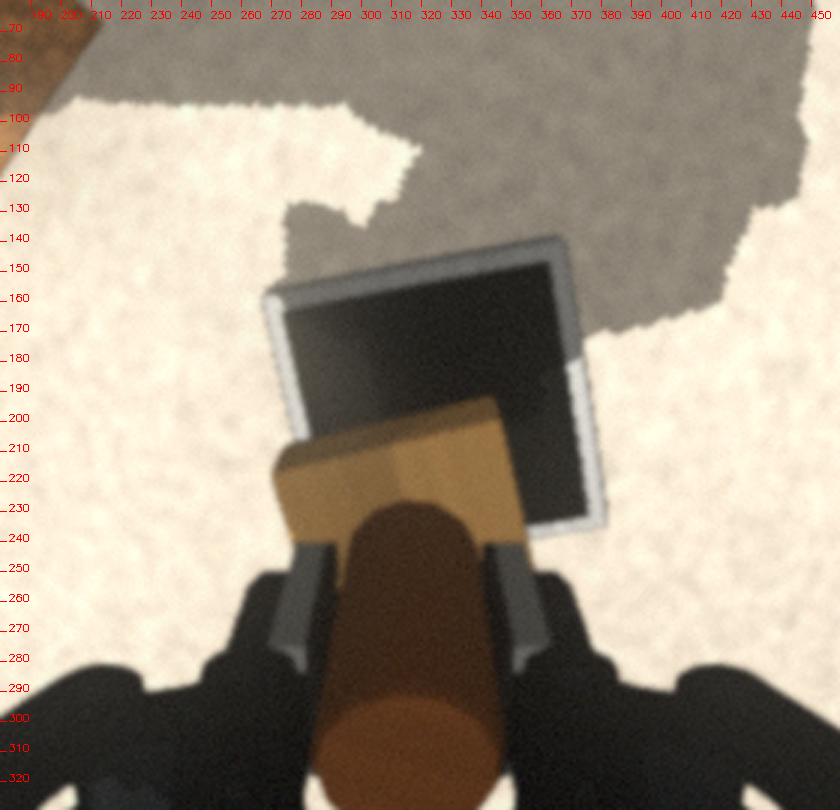

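View pics/s28c.png

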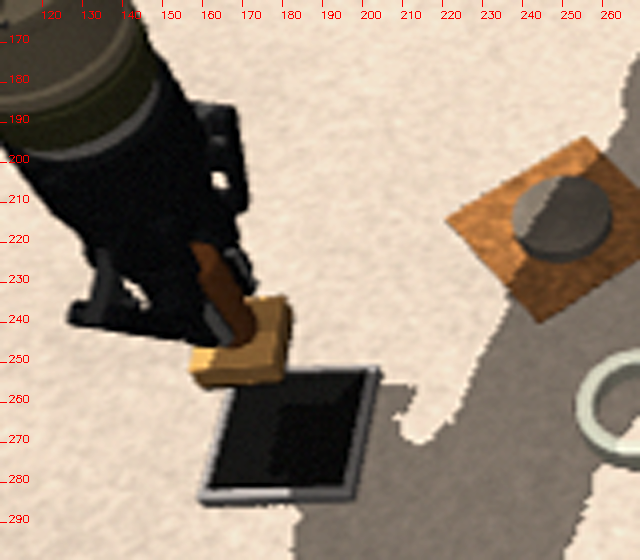

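Run:
```python
from h import *
d=ld('w28')
def q(x,y): return 180+(x+.5)/3-.5,60+(y+.5)/3-.5
P=[p2w(d,*q(*p),.011)[:2] for p in((265,290),(560,237),(605,525))]
print((P[0]+P[2])/2,np.hypot(*(P[1]-P[0])),np.hypot(*(P[2]-P[1])))
d=ld('s28')
def q(x,y): return 110+(x+.5)/4-.5,160+(y+.5)/4-.5
P=[p2w(d,*q(*p),.011)[:2] for p in((200,500),(357,495),(380,368))]
print((P[0]+P[2])/2,np.hypot(*(P[1]-P[0])),np.hypot(*(P[2]-P[1])))
```

```text
[ 0.56979982 -0.35806959] 0.08363339401666427 0.08591279317858054
[ 0.57375439 -0.35753166] 0.08745797811794466 0.08390195144607497
```

Emit:
step_arm(
  series=[
    [[0.35,0.05,-1.5],0,240],
    [[0.35,0.05,-3.5],0,240],
    [[0.35,0.05,-5.5],0,240],
    [[0.35,0.05,-6.5],0,240],
    [[0.35,0.05,-6.5],0,240],
  ],
)

```text
clock: 39.28
tcp_pos: [0.5699, -0.3563, 0.0574]
orientation: [-0.033, 0.871, 0.491, -0.007]
wrist_force: [0.1, -0.0, -0.9]
finger_gap: 0.0246
```

Emit:
step_arm(
  series=[
    [[0,0,0],0,240],
  ],
)

```text
clock: 39.4
tcp_pos: [0.5704, -0.3564, 0.0582]
orientation: [-0.032, 0.871, 0.491, -0.007]
wrist_force: [0.1, -0.1, -1.2]
finger_gap: 0.0241
```

Emit:
step_arm(
  series=[
    [[0.1,-0.2,-0.3],0,240],
    [[0.1,-0.2,-0.5],0,240],
    [[0.1,-0.2,-0.5],0,240],
  ],
)

```text
clock: 39.78
tcp_pos: [0.5713, -0.3585, 0.0532]
orientation: [-0.032, 0.871, 0.491, -0.007]
wrist_force: [-0.0, 0.2, -1.6]
finger_gap: 0.0247
```

Run:
```python
from h import *
st();snap('scene','s29')
crop('s29',130,190,230,300,6,'s29c')
```

```text
t 39.77 tcp [ 0.5713 -0.3585  0.0532] yang -0.544 z [-0.044  0.049 -0.998] gap 0.0247 F [-0.   0.2 -1.6] j6 [-0.68  0.65  0.14  1.12  0.01  1.43]
```

View pics/s29c.png

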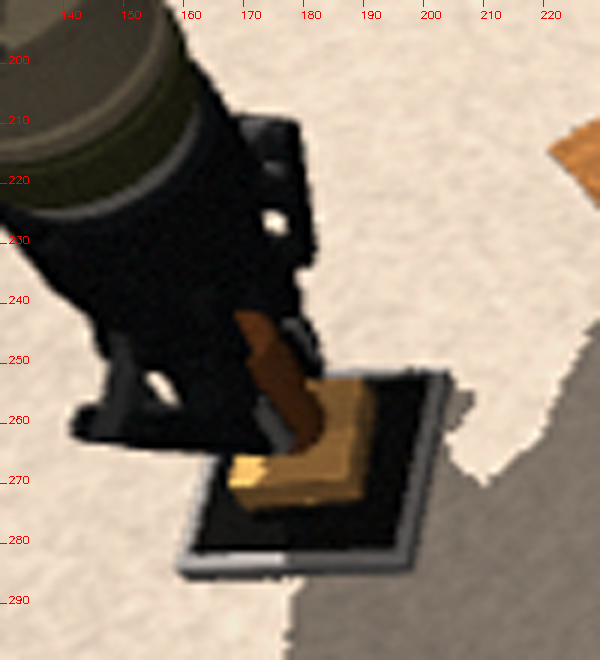

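Emit:
step_arm(
  series=[
    [[0,0,-0.15],0,240],
    [[0,0,-0.3],0,240],
    [[0,0,-0.3],0,240],
  ],
)

```text
clock: 40.2
tcp_pos: [0.5715, -0.3585, 0.0516]
orientation: [-0.032, 0.871, 0.491, -0.007]
wrist_force: [-2.5, 1.6, 6.0]
finger_gap: 0.0245
```

Contact; release and rise.

Emit:
step_arm(
  series=[
    [[0,0,0],0,200],
    [[0,0,0],0,140],
    [[0,0,0],0,60],
    [[0,0,0],0,0],
    [[0,0,0],0,0],
  ],
)

```text
clock: 40.83
tcp_pos: [0.5715, -0.3586, 0.0515]
orientation: [-0.032, 0.871, 0.491, -0.007]
wrist_force: [-0.6, 0.3, 0.1]
finger_gap: 0.0854
```

Emit:
step_arm(
  series=[
    [[0,0,2],0,0],
    [[0,0,6],0,0],
    [[0,0,10],0,0],
    [[0,0,13],0,0],
    [[0,0,13],0,0],
  ],
)

```text
clock: 41.45
tcp_pos: [0.5729, -0.3596, 0.1848]
orientation: [-0.029, 0.871, 0.491, -0.006]
wrist_force: [0.2, -0.5, -0.0]
finger_gap: 0.0854
```

Run:
```python
from h import *
st();snap('scene','s30');snap('wrist','w30');snap('top','t30')
crop('s30',110,120,490,310,2,'s30c')
crop('w30',180,60,460,330,3,'w30c')
```

```text
t 41.45 tcp [ 0.5729 -0.3596  0.1848] yang -0.544 z [-0.038  0.044 -0.998] gap 0.0854 F [ 0.2 -0.5 -0. ] j6 [-0.68  0.58  0.35  1.39  0.01  1.43]
```

View pics/s30c.png

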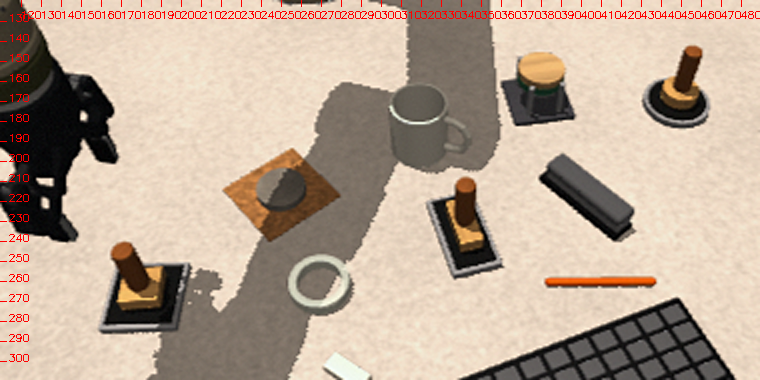

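View pics/w30c.png

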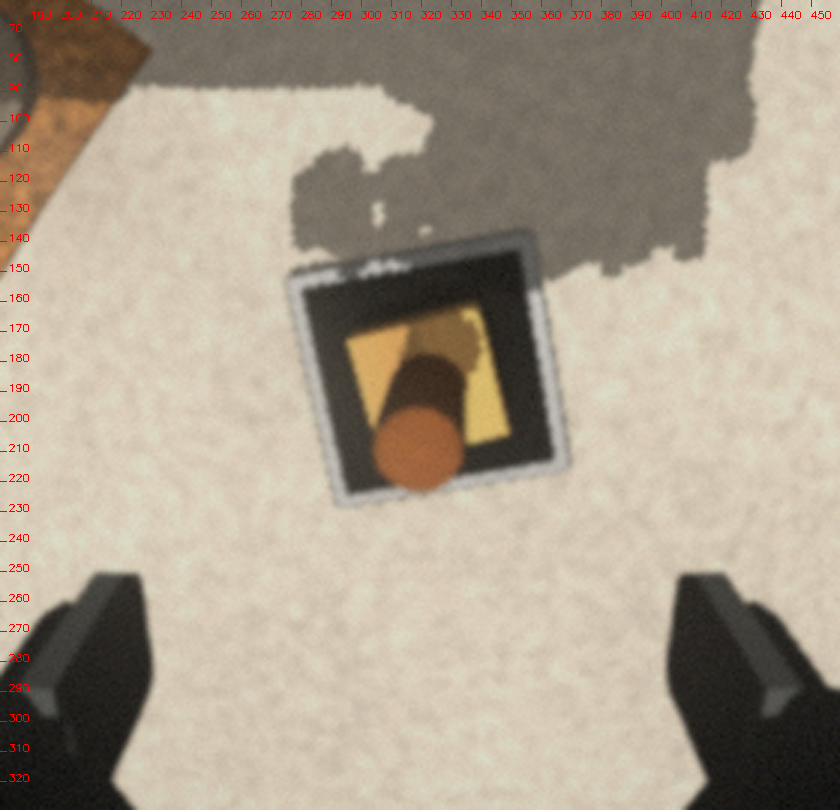

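Run:
```python
from h import *
d=ld('w30')
def q(x,y): return 180+(x+.5)/3-.5,60+(y+.5)/3-.5
P=[p2w(d,*q(*p),.011)[:2] for p in((287,275),(530,230),(571,465),(338,508))]
print('pad',np.mean(P,0),'foot',(p2w(d,*q(346,338),.034)+p2w(d,*q(510,435),.034))/2,'handle',p2w(d,*q(419,449),.102))
crop('t30',150,150,480,275,2,'t30c')
```

```text
pad [ 0.56966345 -0.35835616] foot [ 0.57002895 -0.35799867  0.034     ] handle [ 0.57033561 -0.35786991  0.102     ]
```

View pics/t30c.png

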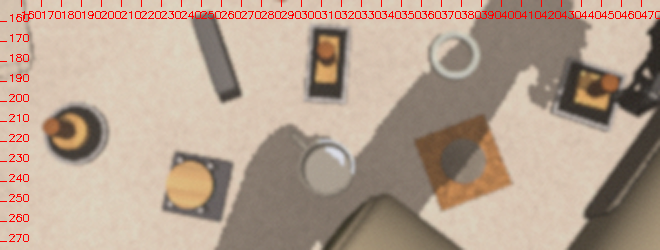

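The pictures show all three stamps upright on their own pads, the coaster central on the mat and the mug standing. The gripper is clear, so I'm handing in.

Run:
```python
from h import *
st(); print(env.hand_in())
```

```text
t 41.6 tcp [ 0.5711 -0.3582  0.1803] yang -0.544 z [-0.044  0.049 -0.998] gap 0.0855 F [-0.6 -0.6 -0.3] j6 [-0.68  0.59  0.34  1.39  0.01  1.43]
the job is handed in; nothing more can be done
None
```

I handed the job in at 41.6 s of the 136 s allowed; no verdict is reported. The top coaster went onto the cork mat, and the square stamp was parked on it. Then the oblong, round and square stamps were each moved to their own pads.

The last camera checks showed:
- **Stamps:** all three stood upright, each within about 1 mm of its pad's centre. The oblong one was within about 0.02 rad of its pad's direction.
- **Coaster and mug:** the coaster lay flat near the middle of the mat, with nothing left on it. The mug was standing. I judged both from the pictures and did not measure them again at the end.
- **Gripper:** it was open and clear of everything, hovering above the square stamp.

Problems and disagreements:
- **Tool tilt:** the tool slowly picked up a tilt, reaching about 0.065 rad by the end. The stamps still settled flat when released.
- **Joint limit:** one turn ran the last joint to its range limit (3.14 rad), so I turned it back.
- **Camera estimates:** pad positions from the scene camera differed from the wrist camera by up to about 6 mm. I relied mainly on the wrist camera.

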